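# Swap the bottle in the ratchet bench clamp

## Robot

A 6-joint arm with a two-finger parallel gripper is mounted at the origin on the work surface. World frame = base frame: x ahead of the robot, y to its left, z up, the work surface at z = 0. Lengths are in mm, angles in rad, forces in N, time in s.
With the tool pointing down it reaches from about 300 to 775 mm from the base axis. Payload 14.6 kg.
Tool frame: the origin (TCP) lies on the centre line of the jaws, within the pads' length; the fingertips stand 22 mm ahead of it and the grasp point (between the pads) lies 3 mm ahead of it (manip.tcp_to_tips is the distance from the TCP to the fingertips, in mm); z points along the fingers, y is the direction in which the jaws open and shut (so a half turn about z gives the same grasp; the last joint's range is limited). The gripper opens to 94 mm and grips with 3 to 60 N. Pads are 16 mm wide; open, the fingers measure 119 mm over their backs; the gripper's body (75 mm by 177 mm) begins 78 mm behind the grasp point.
Start: joints at [1.099, 0.3, 1.521, -0, 1.321, -0.067], TCP at [216.606, 505.541, 227.446] pointing down, gripper open.
Joint ranges: [-3.03, 3.03], [-0.79, 2.21], [0.23, 2.52], [-1.04, 4.18], [0, 3.07], [-2.55, 2.55]. Speed limits (rad/s): [2.22, 2.22, 2.57, 3.14, 3.14, 3.14].

## Interface

Orientations are given as [roll, pitch, yaw] about the fixed x, y, z axes, in that order (R = Rz(yaw) Ry(pitch) Rx(roll)).
In Python, from cell import manip, vision, workorder gives the robot as it stands.
- The arm moves only by the tool carry_out, never from a script. Its argument "deltas" is a list of rows, each a list of 3 entries, a list of its own where there are three numbers: the shift along the tool's x, y, z in cm, then the turn about the tool's z in degrees, then the opening, from 0 (shut) to 1 (fully open). A call has 1 to 20 rows; each row shifts and turns the commanded pose from where the row before left it, along the tool's axes as they then stand; what a row does not reach is not made up. A row lasts 1/12 s, in which the tool goes at most 41.7 mm and 7.16 degrees, less where a joint would pass 70% of its speed; a pose out of reach is approached as far as the arm can. A call with a gripper value outside its range is refused whole. The fingers move at their own pace and stop on an object; "grip_force" is the grip in N (left out, the last holds). Time passes only in rows, so rows that do not move let the fingers close. It gives the time, the measured TCP pose, the force and the opening at its end, in the units of the state.
- manip.read_state(): the state, without advancing time (a new reading comes with each control period).
- vision.camera(name): name is "scene" or "top"; returns (picture, depth): 480x640x3 uint8, red, green, blue; 480x640 float32, mm along the optical axis (not along the pixel's ray), 0 where there is no reading.
- vision.calibration(name): a dict with "mtx" (3x3 intrinsics, pixels), "distortion" ([k1, k2, p1, p2, k3] as OpenCV has them; the pictures are not rectified), "eye" and "orientation" of the camera in the world. Camera axes: x right, y down, z forward; pixel columns grow to the right and rows downward; lengths in mm; the calibration is good to about 2 mm. A picture is of the moment at which its call begins. calibration takes no time and is no camera call.
- workorder.sign_off(): hands the job in, once; it reports no verdict.
The state is a dict: "clock": time; "joints": joint angles; "qd": joint speeds; "effort": joint torques, N m; "eef_pos": TCP position; "eef_rot": TCP orientation; "wrist_force": force on the tool from outside, world axes, zero at the start; "moment": the same for the moment, N m; "finger_gap": finger opening in mm.
Only numpy, scipy, OpenCV 4.12 (cv2) and the standard library are available. Lean on these libraries where they do the work, as an engineer would, in place of code of your own. Each camera call takes 0.05 s, during which the arm holds its last target.

## Task

Take the white bottle with the orange cap out of the bench clamp and stand it upright, on its own, in the flat grey tray. Then lift the amber bottle with the blue cap out of the blue carrier, stand it upright and let go in the clamp's mouth, and squeeze the clamp's red trigger again and again until the sliding jaw grips the bottle firmly against the V jaw, with its green spring pad pushed back more than half of its travel. Move the jaw only by its trigger, never by pushing on it, and leave all the other things standing where they are.

Things in the scene. Friction and masses are not known exactly. Their poses are not given: they have to be found in the camera images.
- v_seat (a point): On the base plate's top (clamp x 105, y 0, z 12): underside centre of a bottle that rests fully in the fixed black V jaw. The V stands at the clamp's +x end, z 16..66, opens towards -x and is backed by an aluminium block (x 142..158, to z 74)
- clamp: Bench clamp fixed to the bench; place and yaw vary. Origin: underside of its grey base plate; x = closing direction of the sliding jaw, z up. Base x -140..160, y -35..35, top at z 12. The jaw rides on a steel ratchet bar (18 wide, z 30..44) through a guide (x -35..-10, to z 63) and under grip and trigger (x -125..-75, to z 150). The jaw stays where the trigger brings it; it cannot be drawn back
- jaw: Sliding jaw: dark steel plate 56 wide, z 20..70 of the clamp, with the green pad in front. Origin: middle of the unpressed pad's face, level with the base plate's top; axes as the clamp's. It starts at x 33 to 53 of the clamp and moves 5 mm a click, about 10 mm per full squeeze
- pad (a joint): Green spring pad on the sliding jaw, 50 wide, z 22..62 of the clamp: 0 = unpressed, 0.008 m = pushed fully back against its steel plate; 1.2 N per mm. It moves only once the bottle is pinched; it needs more than 0.004 for a firm grip
- trigger (a joint): Red trigger: 0 rad = at rest (a spring returns it), 0.19 = full squeeze. Pivots on a cross axis low in the base (clamp x -105, z 10). It needs 10 N at its pad, up to 17 N as the grip tightens; it then stops short of full travel. A full squeeze gives two clicks, below 0.15 only one or none. Let it return under 0.02 between squeezes
- trigger_pad (a point): Centre of the red trigger's upright blade, where a finger pushes (120 above the bench at rest; blade 8 thick, 34 wide, up to z 150). It is squeezed in the clamp's +x direction towards the grip, about 21 mm here. At rest it is 33 from point grip_post
- grip_post (a point): Centre of the fixed grey hand grip, 120 above the bench: upright plate 10 thick along the clamp's x, 48 wide, z 90..150, on aluminium cheeks as wide. One finger goes on its +x side, the other behind the trigger (-x side). Their outer faces are 42 apart at rest, 21 at full squeeze. The grip does not give: the trigger's side must do all the moving
- mouth (a point): Middle of the clamp's mouth, on the base plate's top (clamp x 92, y 0, z 12): where a bottle's underside centre should stand. A bottle stood here has some 10 mm to spare along the clamp's x
- white_bottle: White plastic bottle with orange cap, standing loose in the clamp's mouth at the start. Origin: centre of its underside, z up. Body 50 diameter up to 70 high, shoulder narrowing to 28 diameter at 82; cap 30 diameter from 84 to 108 (top). About 140 g; take it by the cap from above
- amber_bottle: Amber bottle with BLUE cap, same shape and size as the white one, in one cell of the carrier. Origin: centre of its underside
- bottle_black_cap: Bystander: amber bottle with black cap, same size, in another cell of the carrier. Leave alone
- bottle_white_cap: Bystander: amber bottle with white cap, same size, in another cell of the carrier. Leave alone
- carrier: Blue open carrier fixed to the bench, 150 x 150 x 45 high, walls and dividers 5, floor 5: four cells 67 square, centres at +-36 in its x and y. Origin: centre of its underside. It may stand left or right
- tray: Flat grey tray fixed to the bench, 140 (its x) x 170 (its y) x 18 high, walls and floor 5. Origin: centre of its underside. It stands on the side opposite to the carrier; the beaker takes its -y half, the +y half is free
- beaker: Bystander: white beaker 56 diameter, 60 high, in the tray's -y half. Origin: centre of its underside
- squat_jar: Bystander: white jar with green lid, 60 diameter, 65 high, near the robot in the middle. Origin: centre of its underside
- flask: Bystander: green conical flask 80 diameter, 120 high, on the left. Origin: centre of its underside
- cylinder_jar: Bystander: tall clear cylinder, foot 66 diameter, 170 high, beyond the clamp on its V-jaw side. Origin: centre of its underside
- weight: Bystander: brass knob weight 44 diameter, 55 high, on the right. Origin: centre of its underside
Mind the look-alikes: they are no part of the job. There is more than one size of the tray; the job needs the smaller.

How it is judged (in metres and radians):
On the way, in this order (a step that is already met when the one before it is completed fails the run):
1. the white bottle stands upright and released in the grey tray (x of white_bottle in the frame of tray between -0.045 and 0.045 m and y of white_bottle in the frame of tray between -0.06 and 0.06 m and z of white_bottle in the frame of tray between 0 and 0.012 m and angle between white_bottle's own z axis and vertical below 0.1 rad and linear speed of white_bottle below 0.05 m/s and contact force between the fingers and white_bottle below 0.2 N), for 0.2 s.
2. the amber bottle with the blue cap stands upright and released in the clamp's mouth, not yet pinched (x of amber_bottle in the frame of clamp between 0.05 and 0.115 m and y of amber_bottle in the frame of clamp between -0.025 and 0.025 m and angle between amber_bottle's own z axis and vertical below 0.1 rad and linear speed of amber_bottle below 0.05 m/s and z of amber_bottle in the frame of clamp between 0.007 and 0.02 m and contact force between the fingers and amber_bottle below 0.2 N and value of joint pad below 0.004 m), for 0.2 s.
At the end, for the whole second after the job is handed in: The white bottle stands upright (within 0.1 rad) at rest on the tray's floor; the amber blue-capped bottle stands upright on the clamp's base plate, pinched in the V jaw (axis within 8 mm of the V's seat) with the jaw's green spring pad pushed back more than 4 of its 8 mm (x of white_bottle in the frame of tray between -0.045 and 0.045 m and y of white_bottle in the frame of tray between -0.06 and 0.06 m and z of white_bottle in the frame of tray between 0 and 0.012 m and angle between each of white_bottle, amber_bottle's own z axis and vertical below 0.1 rad and linear speed of each of white_bottle, amber_bottle below 0.05 m/s and z of amber_bottle in the frame of clamp between 0.007 and 0.02 m and x of amber_bottle in the frame of clamp between 0.097 and 0.113 m and y of amber_bottle in the frame of clamp between -0.008 and 0.008 m and value of joint pad above 0.004 m); the robot touches nothing.
It fails at once if a bystander is shifted by more than 30 mm or tipped over (distance of any of bottle_black_cap, bottle_white_cap, beaker, squat_jar, flask, cylinder_jar, weight from where it was at the start of the episode above 0.03 m or angle between any of bottle_black_cap, bottle_white_cap, beaker, squat_jar, flask, cylinder_jar, weight's own z axis and vertical above 0.4 rad).
It fails at once if the sliding jaw or its pad is pushed with the gripper (contact force between the fingers and jaw above 4 N).
It also fails if it takes over 67 s, if anything falls off the work surface, if the arm or the gripper's body presses on something with over 40 N, if the wrist force passes 120 N, or if a joint passes its speed limit or range.

## Working session

There is one attempt and no reset: what is moved stays moved. The work goes in short steps, Python scripts to look and compute and a tool call to move; the robot and the scene stay as the last step left them, time stands still between calls to the robot, and variables do not carry over. Pictures are saved under pics/ and viewed, and the job is handed in when it is done.

Besides the shell and the picture viewer there is one more tool, called as name(argument=value, ...), one argument or row to a line, values as JSON. carry_out: Moves the arm, as the interface text tells. Its arguments: {"type":"object","properties":{"deltas":{"type":"array","items":{"type":"array"}},"grip_force":{"type":"number"}},"required":["deltas"]}

```bash
ls; mkdir -p pics; cat > h.py <<'E'
import numpy as np, cv2
from cell import manip, vision, workorder
from scipy.spatial.transform import Rotation as R
E
python3 - <<'E'
from h import *
for n in ("scene","top"):
    p,d=vision.camera(n); cv2.imwrite(f"pics/{n}0.png",p[:,:,::-1]); np.save(f"{n}0.npy",d); np.save(f"{n}0p.npy",p)
    print(vision.calibration(n))
print(manip.read_state(), manip.tcp_to_tips)
E
```

```text
pics
{'mtx': array([[588.98160363,   0.        , 322.47980916],
       [  0.        , 588.98160363, 246.15558291],
       [  0.        ,   0.        ,   1.        ]]), 'distortion': array([-0.12836582,  0.        ,  0.        ,  0.        ,  0.        ]), 'eye': array([1420.99508896,  120.50984044, 1042.66308893]), 'orientation': array([-2.33370585, -0.00704319,  1.71040636])}
{'mtx': array([[528.09476765,   0.        , 320.38953326],
       [  0.        , 528.09476765, 256.55924283],
       [  0.        ,   0.        ,   1.        ]]), 'distortion': array([-0.11904483,  0.        ,  0.        ,  0.        ,  0.        ]), 'eye': array([ 362.55370993,  -14.00339757, 1159.35731322]), 'orientation': array([-3.02875976,  0.00567252, -1.59745724])}
{'clock': 0.1, 'joints': array([ 1.09936404e+00,  3.00415974e-01,  1.52152239e+00, -2.15302575e-05,
        1.32069252e+00, -6.65811014e-02]), 'qd': array([-0.00067302, -0.00044184,  0.00021998,  0.00039175,  0.00086542,
        0.00029783]), 'effort': array([-1.30137363e-03, -5.32646263e+01, -3.53285658e+01,  7.08379224e-02,
        2.34434847e-02, -7.28675991e-05]), 'eef_pos': array([216.53600104, 505.34915152, 226.9413824 ]), 'eef_rot': array([-3.14055534e+00, -4.82665466e-05,  2.73674678e+00]), 'wrist_force': array([ 0.8019913 ,  0.06283897, -0.13432634]), 'moment': array([-0.02965787, -0.01403801,  0.0500531 ]), 'finger_gap': 94.04082646268009} 22.0
```

View pics/scene0.png

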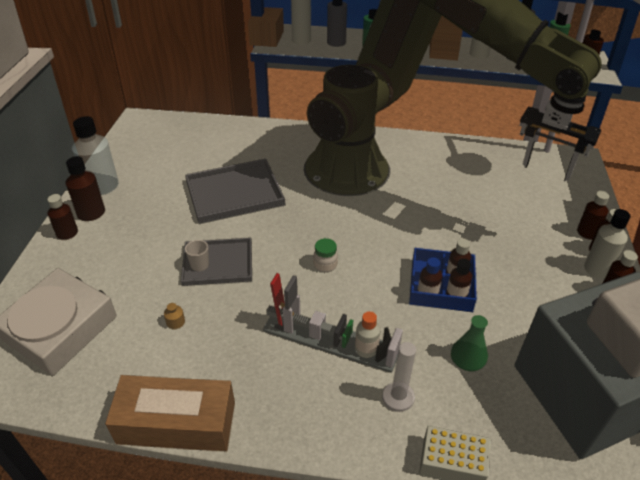

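View pics/top0.png

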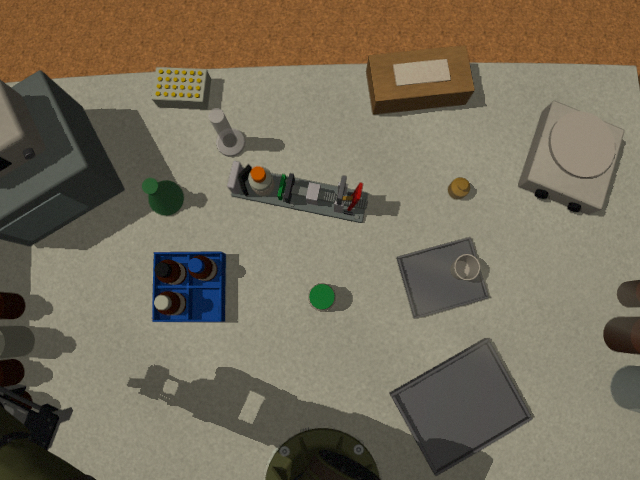

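```bash
cat >> h.py <<'E'
def cloud(n,d):
    c=vision.calibration(n); h,w=d.shape
    u,v=np.meshgrid(np.arange(w),np.arange(h))
    pt=cv2.undistortPoints(np.stack([u,v],-1).reshape(-1,1,2).astype(np.float64),c["mtx"],c["distortion"]).reshape(h,w,2)
    P=np.dstack([pt[...,0]*d,pt[...,1]*d,d])
    Rm=R.from_euler("xyz",c["orientation"]).as_matrix()
    W=P@Rm.T+c["eye"]; W[d<=0]=np.nan
    return W
def project(n,X):
    c=vision.calibration(n); Rm=R.from_euler("xyz",c["orientation"]).as_matrix()
    X=np.atleast_2d(X).astype(float)
    rv=cv2.Rodrigues(Rm.T)[0]; t=-Rm.T@c["eye"]
    return cv2.projectPoints(X.reshape(-1,1,3),rv,t,c["mtx"],c["distortion"])[0].reshape(-1,2)
def grab(n,tag):
    p,d=vision.camera(n); np.save(f"{n}{tag}.npy",d); np.save(f"{n}{tag}p.npy",p); return p,d
E
python3 - <<'E'
from h import *
for n in ("top","scene"):
    d=np.load(n+"0.npy");p=np.load(n+"0p.npy");W=cloud(n,d)
    hsv=cv2.cvtColor(p,cv2.COLOR_RGB2HSV)
    pts={"top":{"bench":(300,240),"orange":(258,174),"blue":(198,262),"black":(170,266),"white":(162,300),"flask":(150,187),"jar":(322,297),"traysm":(430,290),"base":(330,212),"cyl":(217,118),"weight":(460,185),"bigtray":(460,400)},"scene":{"bench":(300,300),"orange":(369,320),"blue":(432,266),"jar":(326,247),"cyl":(406,350)}}[n]
    for k,(u,v) in pts.items(): print(n,k,np.round(W[v,u],1),p[v,u])
    for k,lo,hi in (("orange",(5,150,120),(16,255,255)),("red",(0,160,60),(4,255,255)),("blue",(100,120,30),(125,255,255)),("green",(45,100,30),(80,255,255))):
        m=cv2.inRange(hsv,np.array(lo),np.array(hi)); nn,lab,st,ce=cv2.connectedComponentsWithStats(m)
        for i in range(1,nn):
            if st[i,4]>25 :
                w=W[lab==i]; print(n,k,st[i],np.round(np.nanmedian(w,0),1),"zmax",np.round(np.nanpercentile(w[:,2],97),1))
E
```

```text
top bench [5.322e+02 3.330e+01 5.000e-01] [145 140 122]
top orange [652.5 110.8 119.3] [175  82   0]
top blue [476.9 234.5 113.6] [ 16  54 115]
top black [473.2 299.9  85.9] [12  9  4]
top white [402.3 307.9 114. ] [154 152 128]
top flask [633.6 333.9 118.2] [43 89 49]
top jar [402.4 -12.2  65.8] [ 18 102  40]
top traysm [ 413.2 -249.9    2.6] [84 82 80]
top base [590.8 -34.8  13.6] [91 94 87]
top cyl [754.3 184.6 172.5] [153 146 135]
top weight [ 635.5 -316.9   52.8] [130  96  38]
top bigtray [ 172.3 -305.3    4.7] [82 79 76]
top orange [    0     0   640    82 39388] [1479.1   80.5 -750.1] zmax -739.7
top orange [447  49  10  15  45] [ 921.4 -312.8   81.1] zmax 83.5
top orange [376  78  19  22  99] [ 843.9 -164.2   80.3] zmax 84.7
top orange [437  82  14  11  52] [ 847.3 -292.2   80.7] zmax 84.5
top orange [391  91  10   8  27] [ 832.3 -183.9   80.7] zmax 84.8
top orange [250 166  15  14 154] [654.7 112.5 120.1] zmax 123.8
top red [353 183  10  20 106] [603.4 -88.  146.8] zmax 152.2
top blue [ 153  252   73   70 3358] [428.3 260.1  13. ] zmax 112.7
top green [277 174   9  26 131] [
[... 1498 characters left out ...]
-330.8  101.9] zmax 115.2
scene blue [307  58  49   8 207] [-478.8 -113.6  105.5] zmax 115.5
scene blue [497  74  43  10 184] [-478.8  548.   101.8] zmax 114.2
scene blue [589  84  33  44 559] [-596.1  887.2    1.1] zmax 111.5
scene blue [ 410  249   66   62 1919] [478.3 262.1  31.2] zmax 112.6
scene green [364  15   9  17  91] [-5.973e+02 -5.000e-01  2.111e+02] zmax 222.7
scene green [551  20  19  15 129] [-597.   669.8  254.5] zmax 260.6
scene green [315 239  21  18 283] [410.3  -7.1  65. ] zmax 69.1
scene green [473 316  14  13 133] [636.8 336.8 120.5] zmax 123.9
scene green [342 320  11  27  90] [657.8  70.1  61.6] zmax 66.7
scene green [460 334  27  36 582] [662.  342.2  36.8] zmax 76.9
```

```bash
python3 - <<'E'
from h import *
p=np.load("top0p.npy")
a=cv2.resize(p[140:240,210:390],None,fx=4,fy=4,interpolation=cv2.INTER_CUBIC)
cv2.imwrite("pics/c1.png",np.clip(a.astype(float)*1.6,0,255)[:,:,::-1])
b=cv2.resize(p[240:340,140:240],None,fx=5,fy=5,interpolation=cv2.INTER_CUBIC)
cv2.imwrite("pics/c2.png",np.clip(b.astype(float)*1.8,0,255)[:,:,::-1])
p=np.load("scene0p.npy")
a=cv2.resize(p[260:410,250:430],None,fx=4,fy=4,interpolation=cv2.INTER_CUBIC)
cv2.imwrite("pics/c3.png",np.clip(a.astype(float)*1.6,0,255)[:,:,::-1])
E
```

```text
[ WARN:0@0.899] global loadsave.cpp:1063 imwrite_ Unsupported depth image for selected encoder is fallbacked to CV_8U.
```

View pics/c1.png

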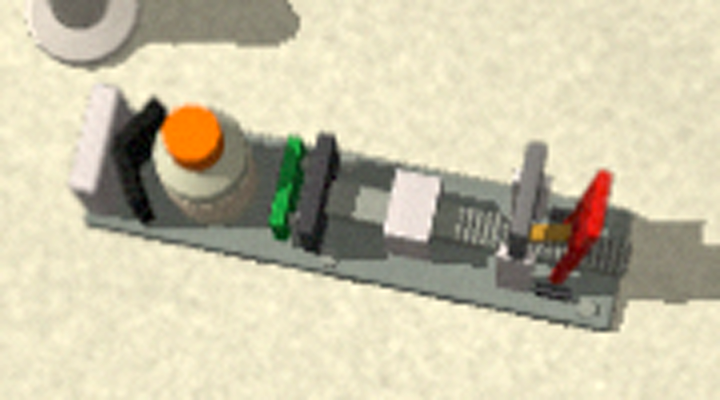

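View pics/c2.png

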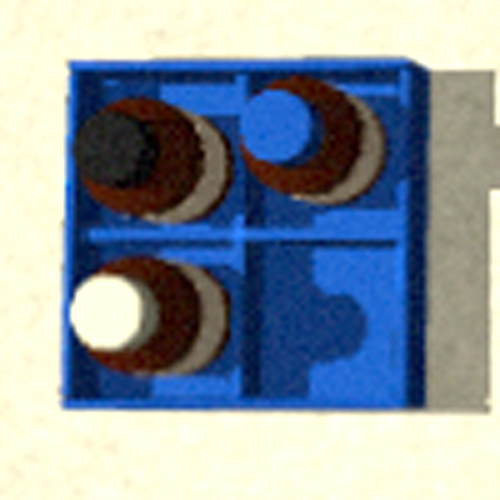

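View pics/c3.png

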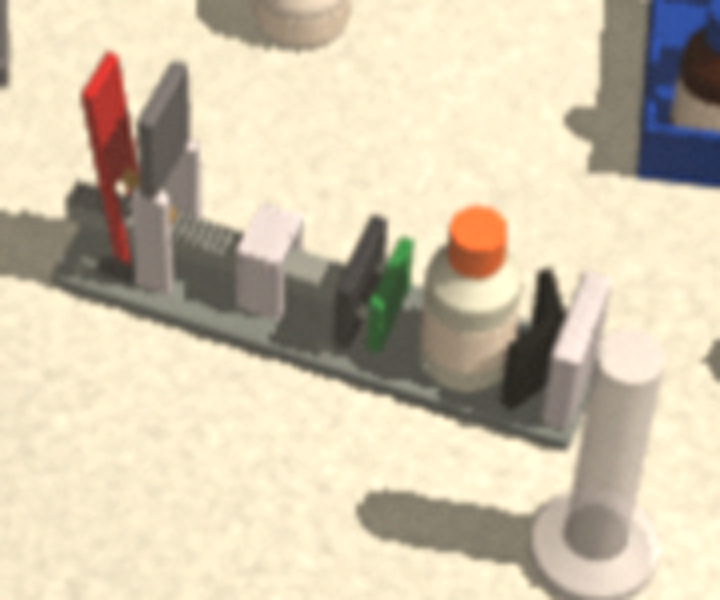

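```bash
cat > fit.py <<'E'
from h import *
from scipy.optimize import least_squares
def boxes(j):
    return np.array([[-140,160,-35,35,0,12],[142,158,-32,32,12,74],[-35,-10,-20,20,12,63],[-105,-95,-24,24,90,150],[-105,-95,-24,24,12,90],[j-18,j-8,-28,28,20,70],[j-8,j,-25,25,22,62],[-140,j-12,-9,9,30,44]],float)
def sdf(P,b):
    c=(b[::2]+b[1::2])/2; h=(b[1::2]-b[::2])/2
    q=abs(P-c)-h
    return np.linalg.norm(np.maximum(q,0),axis=1)+np.minimum(q.max(1),0)
def tocl(P,x,y,a):
    c,s=np.cos(a),np.sin(a); Q=P-[x,y,0]
    return np.c_[c*Q[:,0]+s*Q[:,1],-s*Q[:,0]+c*Q[:,1],Q[:,2]]
def fit(P,x0):
    def f(v):
        Q=tocl(P,*v[:3]); Q[:,2]-=v[4]
        return np.min([abs(sdf(Q,b)) for b in boxes(v[3])],0)
    return least_squares(f,x0,loss="soft_l1",f_scale=2,x_scale=[10,10,.1,10,1]),f
E
python3 - <<'E'
from fit import *
for ns in (("top",),("scene",),("top","scene")):
    PP=[]
    for n in ns:
        d=np.load(n+"0.npy");W=cloud(n,d).reshape(-1,3)
        Q=tocl(W,625,10,1.4+.3)
        PP.append(W[(abs(Q[:,0])<200)&(abs(Q[:,1])<75)&(W[:,2]>7)&(W[:,2]<155)&(np.hypot(W[:,0]-652,W[:,1]-111)>45)&(np.hypot(W[:,0]-745,W[:,1]-150)>60)])
    P=np.vstack(PP)
    best=None
    for a in (1.6,1.75,1.9):
        r,f=fit(P,[620,10,a,45,0])
        if best is None or r.cost<best.cost: best=r
    e=f(best.x); print(ns,len(P),np.round(best.x,3),best.cost,np.percentile(e,[50,80,95]))
E
```

```text
('top',) 3227 [6.34263e+02 2.46830e+01 1.32800e+00 4.18180e+01 5.35000e-01] 12874.895606921444 [ 1.4993425   3.75419937 12.92142922]
('scene',) 3542 [631.345  28.012   1.347  41.421   1.639] 25754.388480562513 [ 2.24497623  9.13438903 16.13296377]
('top', 'scene') 6769 [632.438  26.289   1.336  41.84    1.014] 39645.47479081007 [ 1.97192571  5.96800545 16.4600759 ]
```

```bash
python3 - <<'E'
from fit import *
for ns in (("top",),("scene",),("top","scene")):
    PP=[]
    for n in ns:
        d=np.load(n+"0.npy");p=np.load(n+"0p.npy").reshape(-1,3).astype(int);W=cloud(n,d).reshape(-1,3)
        Q=tocl(W,633,26,1.34)
        red=(p[:,0]>2*p[:,1]+20)
        k=(abs(Q[:,0])<190)&(abs(Q[:,1])<55)&(W[:,2]>7)&(W[:,2]<155)&(np.hypot(Q[:,0]-92,Q[:,1])>38)&(np.hypot(W[:,0]-745,W[:,1]-165)>50)&~red
        k&=~((Q[:,0]<-108)&(Q[:,2]>20))
        k&=~((Q[:,0]>60)&(Q[:,0]<140)&(Q[:,2]>14))
        PP.append(W[k])
    P=np.vstack(PP)
    best=None
    for a in (1.3,1.4):
        r,f=fit(P,[633,26,a,45,0])
        if best is None or r.cost<best.cost: best=r
    e=f(best.x); print(ns,len(P),np.round(best.x,3),best.cost,np.percentile(e,[50,80,95]))
X=best.x
from itertools import product
for n in ("top","scene"):
    p=np.load(n+"0p.npy").copy(); p=np.clip(p*1.5,0,255).astype(np.uint8); p=cv2.resize(p,None,fx=4,fy=4,interpolation=cv2.INTER_CUBIC)
    c,s=np.cos(X[2]),np.sin(X[2])
    for b in boxes(X[3])[:7]:
        V=np.array(list(product(b[:2],b[2:4],b[4:])))
        Wd=np.c_[X[0]+c*V[:,0]-s*V[:,1],X[1]+s*V[:,0]+c*V[:,1],V[:,2]]
        uv=np.round(project(n,Wd)*4+1.5).astype(int)
        for i in range(8):
            for k in (1,2,4):
                if i<i^k: cv2.line(p,tuple(map(int,uv[i])),tuple(map(int,uv[i^k])),(255,0,255),1)
    o=(210,140) if n=="top" else (250,260)
    cv2.imwrite(f"pics/f_{n}.png",p[o[1]*4:o[1]*4+600,o[0]*4:o[0]*4+740,::-1])
E
```

```text
('top',) 3050 [6.35074e+02 2.86440e+01 1.32900e+00 3.85010e+01 5.11000e-01] 7958.17851415909 [1.56012433 3.39540171 6.53999939]
('scene',) 3377 [635.125  39.363   1.336  36.249   1.556] 12954.734886525443 [1.99294677 4.41537654 9.69104757]
('top', 'scene') 6427 [633.932  33.56    1.343  37.902   0.941] 24713.213514610397 [2.00194864 4.76195289 9.5408707 ]
```

View pics/f_top.png

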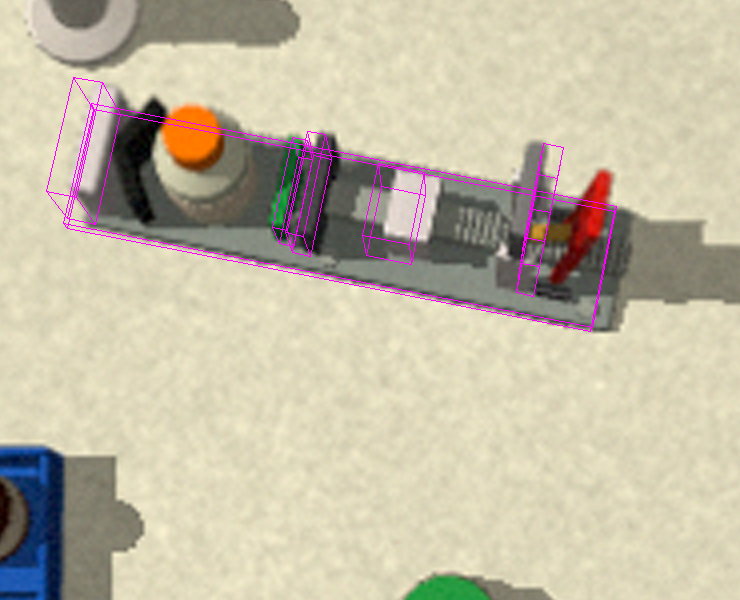

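View pics/f_scene.png

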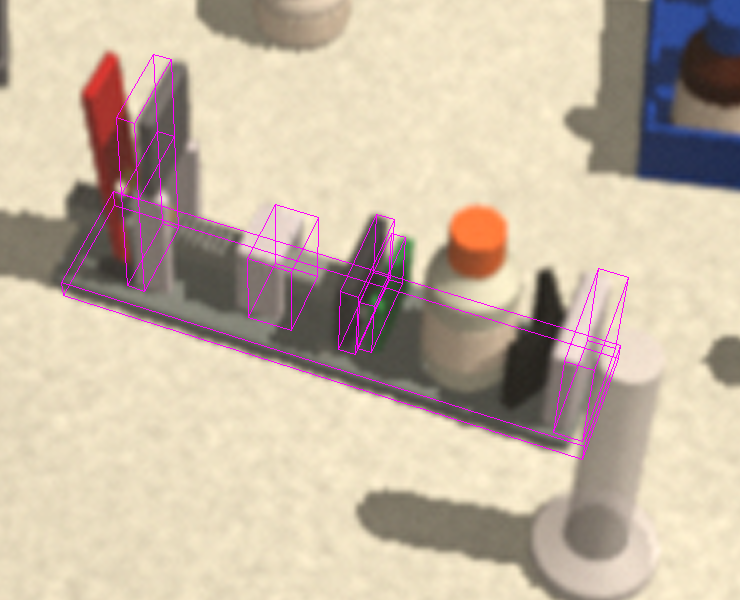

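```bash
cat > fit.py <<'E'
from h import *
from scipy.optimize import least_squares
from itertools import product
def boxes(g):
    return np.array([[-140,160,-35,35,0,12],[142,158,-32,32,12,74],[-35,-10,-18,18,12,63],[g-5,g+5,-24,24,90,150]],float)
def sdf(P,b):
    c=(b[::2]+b[1::2])/2; h=(b[1::2]-b[::2])/2
    q=abs(P-c)-h
    return np.linalg.norm(np.maximum(q,0),axis=1)+np.minimum(q.max(1),0)
def tocl(P,x,y,a):
    c,s=np.cos(a),np.sin(a); Q=P-[x,y,0]
    return np.c_[c*Q[:,0]+s*Q[:,1],-s*Q[:,0]+c*Q[:,1],Q[:,2]]
def fromcl(V,x,y,a):
    c,s=np.cos(a),np.sin(a); V=np.atleast_2d(V)
    return np.c_[x+c*V[:,0]-s*V[:,1],y+s*V[:,0]+c*V[:,1],V[:,2]]
def fit(P,x0):
    def f(v):
        Q=tocl(P,*v[:3]); Q[:,2]-=v[4]
        return np.min([abs(sdf(Q,b)) for b in boxes(v[3])],0)
    return least_squares(f,x0,loss="soft_l1",f_scale=1.5,x_scale=[10,10,.1,10,1]),f
E
python3 - <<'E'
from fit import *
v=np.array([634,20,1.36,-80,0])
for ns in (("top",),("scene",),("top","scene")):
  for it in range(3):
    PP=[]
    for n in ns:
        d=np.load(n+"0.npy");p=np.load(n+"0p.npy").reshape(-1,3).astype(int);W=cloud(n,d).reshape(-1,3)
        Q=tocl(W,*v[:3]); x,y,z=Q.T
        red=(p[:,0]>2*p[:,1]+20)
        k=(abs(x-10)<165)&(abs(y)<42)&(z>8)&(z<155)&~red
        hi=z>16
        k&=~hi|((x>139)&(x<162)&(z<78)&(z>25))|((x>-40)&(x<-5)&(z>50)&(z<68))|((x>-93)&(x<-65)&(z>92))
        k&=~(np.hypot(x-92,y)<34)
        PP.append(W[k])
    P=np.vstack(PP)
    r,f=fit(P,v); v=r.x; e=f(v)
  print(ns,len(P),np.round(v,3),r.cost,np.percentile(e,[50,80,95]))
X=v; np.save("clamp.npy",X)
for n in ("top","scene"):
    p=np.load(n+"0p.npy").copy(); p=np.clip(p*1.5,0,255).astype(np.uint8); p=cv2.resize(p,None,fx=4,fy=4,interpolation=cv2.INTER_CUBIC)
    for b in boxes(X[3])[:7]:
        V=np.array(list(product(b[:2],b[2:4],b[4:])))
        uv=np.round(project(n,fromcl(V,*X[:3]))*4+1.5).astype(int)
        for i in range(8):
            for k in (1,2,4):
                if i<i^k: cv2.line(p,tuple(map(int,uv[i])),tuple(map(int,uv[i^k])),(255,0,255),1)
    o=(210,140) if n=="top" else (250,260)
    cv2.imwrite(f"pics/g_{n}.png",p[o[1]*4:o[1]*4+600,o[0]*4:o[0]*4+740,::-1])
E
```

```text
('top',) 2105 [ 6.33722e+02  2.42630e+01  1.32700e+00 -8.37070e+01  2.99000e-01] 2033.2134012554611 [1.11782467 2.20909138 3.30097144]
('scene',) 2088 [631.83   26.454   1.345 -82.647   0.922] 1823.3949916235445 [1.08466263 2.08613232 3.01634746]
('top', 'scene') 4154 [ 6.32119e+02  2.53590e+01  1.34600e+00 -8.18930e+01  5.70000e-01] 4123.604531561277 [1.18283143 2.24666172 3.28455001]
```

View pics/g_top.png

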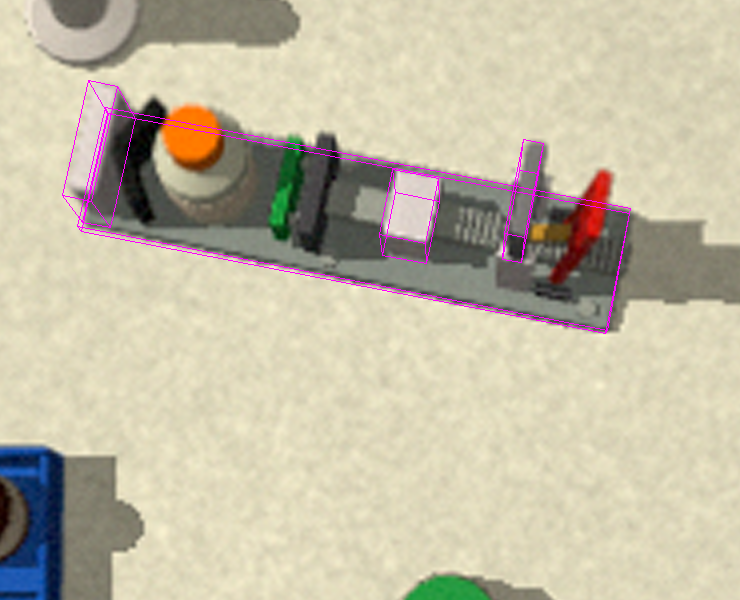

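View pics/g_scene.png

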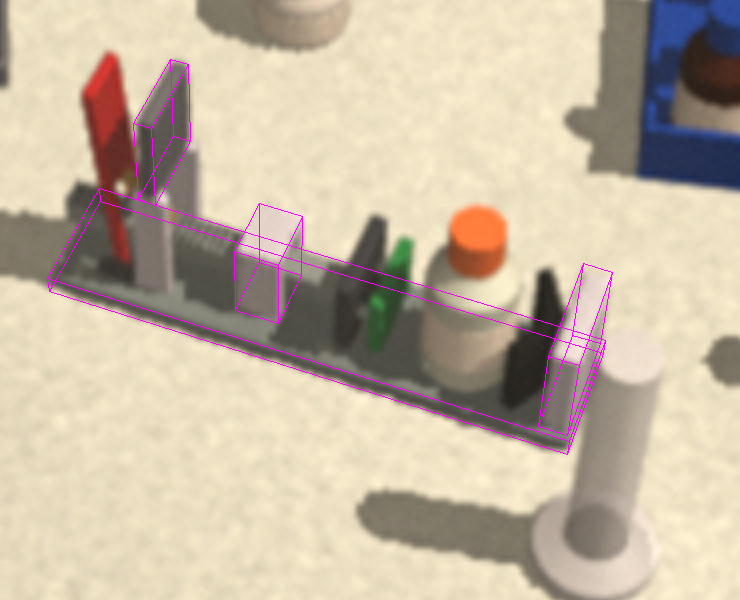

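```bash
python3 - <<'E'
from fit import *
X=np.load("clamp.npy")
def cap(W,p,c,zt,cond):
    k=(np.hypot(W[:,0]-c[0],W[:,1]-c[1])<30)&(abs(W[:,2]-zt)<5)&cond
    Q=W[k]
    # lsq: disc radius 15: minimise excess distance
    r=least_squares(lambda v: np.maximum(np.hypot(Q[:,0]-v[0],Q[:,1]-v[1])-14.5,0),Q[:,:2].mean(0))
    return k.sum(),Q.mean(0),r.x
for n in ("top","scene"):
    W=cloud(n,np.load(n+"0.npy")).reshape(-1,3);p=np.load(n+"0p.npy").reshape(-1,3).astype(int)
    for nm,c,z,cond in (("orange",(655,113),120,p[:,0]>1.5*p[:,2]),("blue",(480,238),113,p[:,2]>1.3*p[:,0])):
        k,m,x=cap(W,p,c,z,cond); print(n,nm,k,m.round(1),x.round(1), tocl(np.array([[*m]]),*X[:3]).round(1))
    for nm,c in (("black",(475,305)),("white",(405,309)),("cyl",(758,186)),("flask",(635,335)),("jar",(405,-10))):
        k=np.hypot(W[:,0]-c[0],W[:,1]-c[1])<35; z=W[k,2].max() if nm!="x" else 0
        q=W[k&(W[:,2]>z-12)]; print(n,nm,q.mean(0).round(1))
    # tray floor/walls
    k=(W[:,0]>330)&(W[:,0]<520)&(W[:,1]<-130)&(W[:,1]>-340)&(W[:,2]<26)
    u=p.sum(1)/3; pk=k&(u<100)
    q=W[pk].astype(np.float32)
    print(n,"tray",cv2.minAreaRect(q[:,:2]),np.median(q,0))
    k=(W[:,2]>38)&(W[:,2]<50)&(W[:,0]>330)&(W[:,0]<560)&(W[:,1]>150)&(W[:,1]<370)&(p[:,2]>1.5*p[:,0])
    print(n,"carrier",cv2.minAreaRect(W[k][:,:2].astype(np.float32)))
    k=(W[:,2]>50)&(W[:,2]<66)&(np.hypot(W[:,0]-400,W[:,1]+280)<80)
    print(n,"beaker",W[k].mean(0), cv2.minEnclosingCircle(W[k][:,:2].astype(np.float32)))
    # red, green pad in clamp coords
    for nm,cond in (("red",p[:,0]>2.2*p[:,1]+15),("green",p[:,1]>1.5*p[:,0])):
        Q=tocl(W,*X[:3]); k=cond&(abs(Q[:,1])<40)&(abs(Q[:,0])<150)&(Q[:,2]<160)
        if nm=="red": k&=(Q[:,0]<-60)&(Q[:,2]>100)
        else: k&=(Q[:,2]>20)
        print(n,nm,k.sum(),np.percentile(Q[k],[5,50,95],axis=0).round(1).tolist())
E
```

```text
top orange 155 [654.3 111.9 120. ] [655.2 112.3] [[ 89.3  -2.4 120. ]]
top blue 172 [471.4 240.9 113. ] [471.3 241.1] [[174.3 204.7 113. ]]
top black [464.5 309.8 112.4]
top white [398.3 309.5 112.4]
top cyl [759.9 187.1 169.4]
top flask [636.5 334.5 119.5]
top jar [404.3 -11.3  65.2]Traceback (most recent call last):
  File "<stdin>", line 20, in <module>
cv2.error: OpenCV(4.12.0) /io/opencv/modules/imgproc/src/convhull.cpp:143: error: (-215:Assertion failed) total >= 0 && (depth == CV_32F || depth == CV_32S) in function 'convexHull'
```

```bash
python3 - <<'E'
from fit import *
X=np.load("clamp.npy")
A=lambda q:np.ascontiguousarray(q[:,:2],dtype=np.float32).reshape(-1,1,2)
def cap(W,c,zt,cond):
    k=(np.hypot(W[:,0]-c[0],W[:,1]-c[1])<30)&(abs(W[:,2]-zt)<4)&cond
    Q=W[k]
    r=least_squares(lambda v: np.maximum(np.hypot(Q[:,0]-v[0],Q[:,1]-v[1])-14.5,0),Q[:,:2].mean(0))
    return k.sum(),Q.mean(0),r.x
for n in ("top","scene"):
    W=cloud(n,np.load(n+"0.npy")).reshape(-1,3);p=np.load(n+"0p.npy").reshape(-1,3).astype(int)
    for nm,c,z,cond in (("orange",(655,113),120,p[:,0]>1.5*p[:,2]),("blue",(475,240),113,p[:,2]>1.3*p[:,0])):
        k,m,x=cap(W,c,z,cond); print(n,nm,k,m.round(1),x.round(1), tocl(np.array([[*m]]),*X[:3]).round(1))
    for nm,c in (("black",(470,308)),("white",(402,309)),("cyl",(758,186)),("flask",(635,335)),("jar",(405,-10))):
        k=np.hypot(W[:,0]-c[0],W[:,1]-c[1])<35; z=np.nanmax(W[k,2]); q=W[k&(W[:,2]>z-10)]; print(n,nm,q.mean(0).round(1))
    u=p.sum(1)/3; k=(W[:,0]>320)&(W[:,0]<520)&(W[:,1]<-130)&(W[:,1]>-350)&(W[:,2]<26)&(u<100)
    if n=="top": m=k.reshape(480,640).astype(np.uint8); 
    m=cv2.morphologyEx(k.reshape(480,640).astype(np.uint8),cv2.MORPH_OPEN,np.ones((3,3)))
    nn,lab,st,ce=cv2.connectedComponentsWithStats(m); i=1+np.argmax(st[1:,4])
    q=W[(lab==i).ravel()]; print(n,"tray",st[i],cv2.minAreaRect(A(q)),np.median(q,0).round(1))
    k=(W[:,2]>38)&(W[:,2]<50)&(W[:,0]>330)&(W[:,0]<560)&(W[:,1]>150)&(W[:,1]<370)&(p[:,2]>1.5*p[:,0])
    print(n,"carrier",cv2.minAreaRect(A(W[k])))
    k=(W[:,2]>50)&(W[:,2]<66)&(np.hypot(W[:,0]-420,W[:,1]+290)<70)
    print(n,"beaker",W[k].mean(0).round(1), cv2.minEnclosingCircle(A(W[k])))
    for nm,cond in (("red",p[:,0]>2.2*p[:,1]+15),("green",p[:,1]>1.5*p[:,0])):
        Q=tocl(W,*X[:3]); k=cond&(abs(Q[:,1])<40)&(abs(Q[:,0])<150)&(Q[:,2]<160)
        k&=(Q[:,0]<-60)&(Q[:,2]>105) if nm=="red" else (Q[:,2]>25)
        print(n,nm,k.sum(),np.percentile(Q[k],[5,50,95],axis=0).round(1).tolist())
E
```

```text
top orange 152 [654.4 111.9 120.1] [655.2 112.3] [[ 89.4  -2.5 120.1]]
top blue 165 [471.2 240.7 113. ] [471.3 241.1] [[174.1 204.8 113. ]]
top black [464.3 310.1 112.7]
top white [398.2 309.7 112.6]
top cyl [760.2 187.1 169.6]
top flask [636.5 334.5 119.5]
top jar [404.  -11.3  65.8]
top tray [ 397  240   80   78 4139] ((440.08087158203125, -277.7490539550781), (143.88597106933594, 174.67803955078125), 12.910067558288574) [ 433.4 -261.8    6.1]
top carrier ((433.62042236328125, 276.05352783203125), (150.88319396972656, 148.6224365234375), 88.89934539794922)
top beaker [ 456.7 -320.9   59.6] ((456.72869873046875, -317.4903564453125), 27.765233993530273)
top red 98 [[-121.6, -12.3, 112.8], [-116.9, 4.9, 147.1], [-112.6, 17.0, 152.0]]
top green 154 [[40.7, -22.5, 31.3], [44.0, -0.1, 59.8], [127.1, 23.3, 64.6]]
scene orange 141 [656.4 115.2 120.7] [655.5 115.1] [[ 93.   -3.7 120.7]]
scene blue 102 [473.6 243.9 112.8] [473.3 243.9] [[177.7 203.2 112.8]]
scene black [466.4 312.3 112.2]
scene white [400.6 312.9 112.5]
scene cyl [763.8 189.7 169.7]
scene flask [637.  336.7 120.3]
scene jar [407.2  -8.   65.8]
scene tray [ 181  238   71   47 2324] ((441.6134948730469, -273.63604736328125), (149.2734375, 170.26992797851562), 13.809380531311035) [ 447.8 -255.7    6.8]
scene carrier ((434.6805114746094, 277.6719055175781), (147.7571563720703, 153.5845947265625), 88.61964416503906)
scene beaker [ 455.1 -313.8   58.6] ((457.0158386230469, -315.1766357421875), 31.30907440185547)
scene red 133 [[-116.9, -15.4, 114.2], [-112.3, -3.1, 136.3], [-109.8, 10.4, 151.9]]
scene green 92 [[45.3, -26.5, 35.6], [48.4, -17.4, 61.5], [51.2, 17.1, 65.9]]
```

The three cap candidates in the carrier, by top-view pixel, are black (163,270), blue (196,265) and white (162,303). The blue one fits, and the enlarged crop confirms it. The target tray is the smaller one with the beaker, at (442,277). It measures 144x175, while the larger look-alike is at (460,405). In the world frame:

| Item | Position |
|---|---|
| Orange cap | about (655, 113.5) |
| Blue cap | about (472, 242) |
| Clamp | about (632, 25), yaw 1.346 |
| Free spot in tray | about (432, -236) |

I'll hold the tool yaw at 2.917, which makes tool y the clamp's x and tool x the clamp's y.

carry_out(
  deltas=[
    [[0, 0, 0], -5.15, 1],
    [[0, 0, 0], -5.15, 1],
    [[-2.8, -1.55, 0], 0, 1],
    [[-2.8, -1.55, 0], 0, 1],
    [[-2.8, -1.55, 0], 0, 1],
    [[-2.8, -1.55, 0], 0, 1],
    [[-2.8, -1.55, 0], 0, 1],
    [[-2.8, -1.55, 0], 0, 1],
    [[-2.8, -1.55, 0], 0, 1],
    [[-2.8, -1.55, 0], 0, 1],
    [[-2.8, -1.55, 0], 0, 1],
    [[-2.8, -1.55, 0], 0, 1],
    [[-2.8, -1.55, 0], 0, 1],
    [[-2.8, -1.55, 0], 0, 1],
    [[-2.8, -1.55, 0], 0, 1],
    [[-2.8, -1.55, 0], 0, 1],
    [[-2.8, -1.55, 0], 0, 1],
    [[-2.8, -1.55, 0], 0, 1],
    [[-2.8, -1.55, 0], 0, 1],
    [[0, 0, 0], 0, 1],
  ],
  grip_force=12,
)

```text
clock: 1.77
eef_pos: [624.4, 138.5, 226.3]
eef_rot: [-3.141, -0.001, 2.913]
wrist_force: [0.0, 0.3, -0.5]
finger_gap: 93.9
```

```bash
cat > go.py <<'E'
import sys
from h import *
def rel(t):
    s=manip.read_state(); p=s["eef_pos"]; M=R.from_euler("xyz",s["eef_rot"]).as_matrix()
    print("t",round(s["clock"],2),"pos",p.round(1),"rot",s["eef_rot"].round(3),"gap",round(s["finger_gap"],1),"F",s["wrist_force"].round(1))
    print("delta tool cm",(M.T@(np.array(t,float)-p)/10).round(2))
if __name__=="__main__": rel([float(a) for a in sys.argv[1:4]])
E
python3 go.py 655.4 113.5 120
```

```text
t 1.77 pos [624.4 138.5 226.3] rot [-3.141e+00 -1.000e-03  2.913e+00] gap 93.9 F [ 0.   0.3 -0.5]
delta tool cm [-3.6  -1.72 10.63]
```

carry_out(
  deltas=[
    [[-1.8, -0.9, 0], 0, 0.8],
    [[-1.8, -0.8, 0], 0, 0.8],
    [[0, 0, 2.5], 0, 0.8],
    [[0, 0, 2.5], 0, 0.8],
    [[0, 0, 2.5], 0, 0.8],
    [[0, 0, 2], 0, 0.8],
    [[0, 0, 1], 0, 0.8],
    [[0, 0, 0], 0, 0.8],
  ],
)

```text
clock: 2.43
eef_pos: [652.0, 118.0, 119.9]
eef_rot: [-3.14, -0.004, 2.917]
wrist_force: [-0.0, -0.1, 0.4]
finger_gap: 75.2
```

```bash
python3 go.py 655.4 113.5 120; python3 - <<'E'
from h import *
for n,o in (("scene",(300,250)),("top",(190,120))):
    p,d=grab(n,"1"); cv2.imwrite(f"pics/{n}1.png",cv2.resize(p[o[1]:o[1]+150,o[0]:o[0]+180],None,fx=4,fy=4)[:,:,::-1])
E
```

```text
t 2.43 pos [652.  118.  119.9] rot [-3.14  -0.004  2.917] gap 75.2 F [-0.  -0.1  0.4]
delta tool cm [-0.43 -0.36 -0.01]
```

View pics/scene1.png

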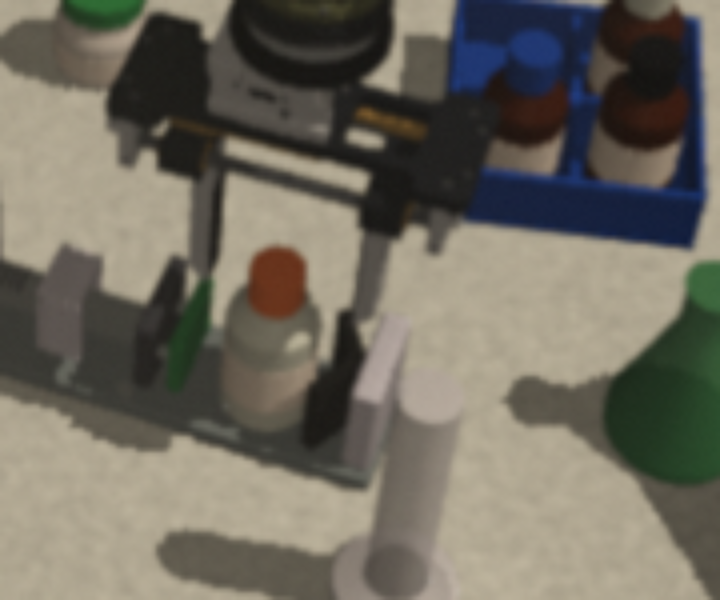

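The picture shows the orange cap at (277,280 in the crop) between the two fingers, which sit left and right of it and clear of the pad and V. I'll centre on it and grip.

carry_out(
  deltas=[
    [[-0.4, -0.35, 0], 0, 0.8],
    [[0, 0, 0], 0, 0.8],
    [[0, 0, 0], 0, 0.2],
    [[0, 0, 0], 0, 0.2],
    [[0, 0, 0], 0, 0.2],
    [[0, 0, 0], 0, 0.2],
    [[0, 0, 0], 0, 0.2],
    [[0, 0, 0], 0, 0.2],
  ],
)

```text
clock: 3.2
eef_pos: [656.2, 113.6, 122.5]
eef_rot: [3.142, -0.0, 2.917]
wrist_force: [0.3, 0.2, 0.1]
finger_gap: 38.3
```

```bash
python3 go.py 655.4 113.5 120
```

```text
t 3.2 pos [656.2 113.6 122.5] rot [ 3.142 -0.     2.917] gap 38.3 F [0.3 0.2 0.1]
delta tool cm [ 0.07 -0.03  0.25]
```

carry_out(
  deltas=[
    [[0, 0, 0.15], 0, 0.0],
    [[0, 0, 0], 0, 0],
    [[0, 0, 0], 0, 0],
    [[0, 0, 0], 0, 0],
    [[0, 0, 0], 0, 0],
    [[0, 0, 0], 0, 0],
  ],
  grip_force=15,
)

```text
clock: 3.7
eef_pos: [656.2, 113.5, 120.8]
eef_rot: [-3.141, -0.0, 2.917]
wrist_force: [-0.2, -0.6, -2.1]
finger_gap: 28.9
```

carry_out(
  deltas=[
    [[0, 0, -1], 0, 0],
    [[0, 0, -2], 0, 0],
    [[0, 0, -2.5], 0, 0],
    [[0, 0, -2.5], 0, 0],
    [[0, 0, -2], 0, 0],
    [[0, 0, 0], 0, 0],
  ],
)

```text
clock: 4.2
eef_pos: [657.4, 113.7, 226.7]
eef_rot: [3.139, 0.007, 2.917]
wrist_force: [0.2, 0.1, -0.9]
finger_gap: 28.6
```

```bash
python3 go.py 431.5 -235 220
```

```text
t 4.2 pos [657.4 113.7 226.7] rot [3.139 0.007 2.917] gap 28.6 F [ 0.2  0.1 -0.9]
delta tool cm [ 14.25 -39.03   0.47]
```

carry_out(
  deltas=[
    [[1.5, -0.5, 0], 0, 0],
    [[2.5, -1, 0], 0, 0],
    [[2.5, -1.5, 0], 0, 0],
    [[2.5, -2, 0], 0, 0],
    [[2, -2.5, 0], 0, 0],
    [[1.5, -2.5, 0], 0, 0],
    [[1, -3, 0], 0, 0],
    [[0.75, -3, 0], 0, 0],
    [[0, -3, 0], 0, 0],
    [[0, -3, 0], 0, 0],
    [[0, -3, 0], 0, 0],
    [[0, -3, 0], 0, 0],
    [[0, -3, 0], 0, 0],
    [[0, -3, 0], 0, 0],
    [[0, -2.5, 0], 0, 0],
    [[0, -1.5, 0], 0, 0],
    [[0, -1, 0], 0, 0],
    [[0, 0, 0], 0, 0],
    [[0, 0, 0], 0, 0],
  ],
)

```text
clock: 5.78
eef_pos: [430.2, -234.5, 220.7]
eef_rot: [3.141, -0.0, 2.916]
wrist_force: [0.7, -0.1, -1.7]
finger_gap: 28.6
```

```bash
python3 go.py 431.5 -235 116; python3 - <<'E'
from h import *
p,d=grab("top","2"); cv2.imwrite("pics/top2.png",cv2.resize(p[200:350,370:550],None,fx=4,fy=4)[:,:,::-1])
p,d=grab("scene","2"); cv2.imwrite("pics/scene2.png",cv2.resize(p[150:300,150:330],None,fx=4,fy=4)[:,:,::-1])
E
```

```text
t 5.78 pos [ 430.2 -234.5  220.7] rot [ 3.141 -0.     2.916] gap 28.6 F [ 0.7 -0.1 -1.7]
delta tool cm [-0.14 -0.03 10.47]
```

View pics/scene2.png

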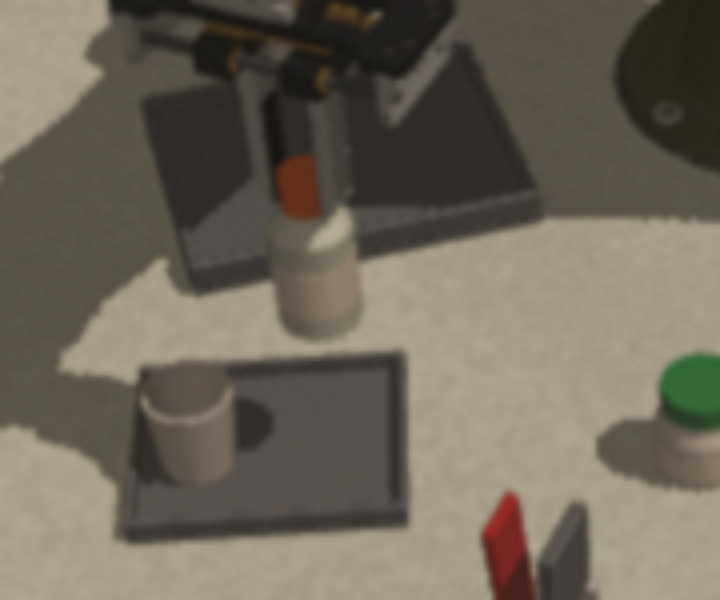

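The white bottle hangs upright from the cap above the free half of the tray. I'll lower it about 105 mm, then release.

carry_out(
  deltas=[
    [[0, 0, 2], 0, 0],
    [[0, 0, 2.5], 0, 0],
    [[0, 0, 2.5], 0, 0],
    [[0, 0, 1.8], 0, 0],
    [[0, 0, 0.8], 0, 0],
    [[0, 0, 0.5], 0, 0],
    [[0, 0, 0.2], 0, 0],
    [[0, 0, 0.1], 0, 0],
    [[0, 0, 0], 0, 0],
    [[0, 0, 0], 0, 0],
  ],
)

```text
clock: 6.72
eef_pos: [430.6, -235.0, 117.8]
eef_rot: [-3.141, 0.001, 2.917]
wrist_force: [-1.2, -0.2, -1.5]
finger_gap: 28.9
```

carry_out(
  deltas=[
    [[0, 0, 0.1], 0, 0],
    [[0, 0, 0.1], 0, 0],
    [[0, 0, 0.1], 0, 0],
    [[0, 0, 0], 0, 0],
    [[0, 0, 0], 0, 0],
  ],
)

```text
clock: 7.13
eef_pos: [430.3, -234.8, 113.9]
eef_rot: [3.142, -0.0, 2.917]
wrist_force: [0.7, 0.4, -0.7]
finger_gap: 28.6
```

carry_out(
  deltas=[
    [[0, 0, 0.05], 0, 0],
    [[0, 0, 0.05], 0, 0],
    [[0, 0, 0], 0, 0],
    [[0, 0, 0], 0, 0],
  ],
)

```text
clock: 7.47
eef_pos: [430.7, -234.9, 113.6]
eef_rot: [-3.141, 0.001, 2.917]
wrist_force: [-0.7, 2.0, 5.8]
finger_gap: 28.7
```

Contact shows as +5.8 N upward, so I'll release and rise.

carry_out(
  deltas=[
    [[0, 0, 0], 0, 0.4],
    [[0, 0, 0], 0, 0.5],
    [[0, 0, 0], 0, 0.6],
    [[0, 0, 0], 0, 0.6],
    [[0, 0, 0], 0, 0.6],
    [[0, 0, -1], 0, 0.6],
    [[0, 0, -2], 0, 0.6],
    [[0, 0, -2.5], 0, 0.6],
    [[0, 0, -2.5], 0, 0.6],
    [[0, 0, -2.5], 0, 0.6],
    [[0, 0, -1.5], 0, 0.6],
    [[0, 0, 0], 0, 0.6],
  ],
)

```text
clock: 8.47
eef_pos: [431.2, -235.3, 236.8]
eef_rot: [-3.14, 0.005, 2.917]
wrist_force: [0.2, 0.7, 0.6]
finger_gap: 56.7
```

```bash
python3 go.py 472.3 242.4 225; python3 - <<'E'
from h import *
p,d=grab("scene","3"); cv2.imwrite("pics/scene3.png",cv2.resize(p[150:300,150:330],None,fx=4,fy=4)[:,:,::-1])
W=cloud("scene",d).reshape(-1,3);p=p.reshape(-1,3).astype(int)
k=(p[:,0]>1.5*p[:,2])&(abs(W[:,0]-430)<40)&(abs(W[:,1]+235)<40)&(W[:,2]>60)
print(W[k].mean(0),W[k,2].max())
E
```

```text
t 8.47 pos [ 431.2 -235.3  236.8] rot [-3.14   0.005  2.917] gap 56.7 F [0.2 0.7 0.6]
delta tool cm [ 6.65 47.49  1.05]
[ 441.87109089 -242.39464857  442.06155044] 532.4006463959595
```

View pics/scene3.png

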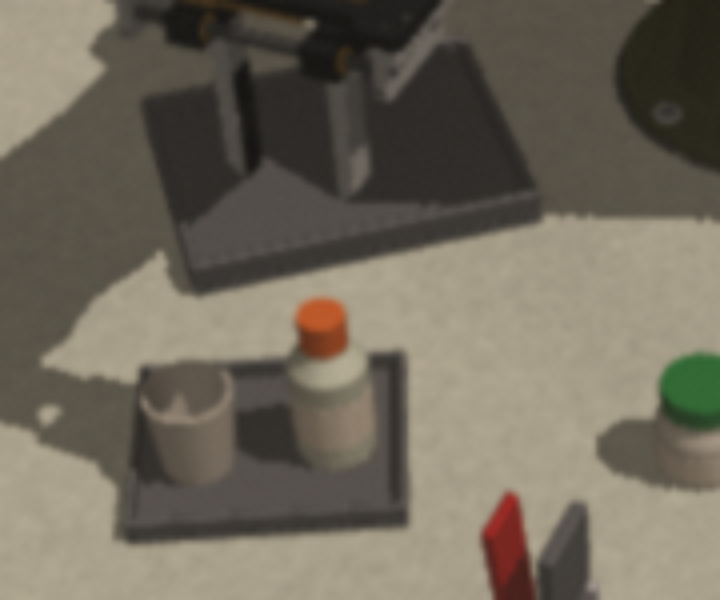

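The white bottle stands upright and free in the tray at (332,385 in the crop). Next I'll go over the blue cap.

carry_out(
  deltas=[
    [[0.3, 1.5, 0], 0, 0.6],
    [[0.4, 2.7, 0], 0, 0.6],
    [[0.4, 2.7, 0], 0, 0.6],
    [[0.4, 2.7, 0], 0, 0.6],
    [[0.4, 2.7, 0], 0, 0.6],
    [[0.4, 2.7, 0], 0, 0.6],
    [[0.4, 2.7, 0], 0, 0.6],
    [[0.4, 2.7, 0], 0, 0.6],
    [[0.4, 2.7, 0], 0, 0.6],
    [[0.4, 2.7, 0], 0, 0.6],
    [[0.4, 2.7, 0], 0, 0.6],
    [[0.4, 2.7, 0], 0, 0.6],
    [[0.4, 2.7, 0], 0, 0.6],
    [[0.4, 2.7, 0], 0, 0.6],
    [[0.4, 2.7, 0], 0, 0.6],
    [[0.4, 2.7, 0], 0, 0.6],
    [[0.3, 2.7, 0], 0, 0.6],
    [[0, 2, 0], 0, 0.6],
    [[0, 0, 0], 0, 0.6],
    [[0, 0, 0], 0, 0.6],
  ],
)

```text
clock: 10.18
eef_pos: [469.6, 235.4, 231.5]
eef_rot: [-3.14, -0.002, 2.918]
wrist_force: [-0.5, 0.3, -0.0]
finger_gap: 56.3
```

```bash
python3 go.py 472.3 242.4 114; python3 - <<'E'
from h import *
p,d=grab("scene","4"); cv2.imwrite("pics/scene4.png",cv2.resize(p[150:310,380:560],None,fx=4,fy=3.75)[:,:,::-1])
E
```

```text
t 10.18 pos [469.6 235.4 231.5] rot [-3.140e+00 -2.000e-03  2.918e+00] gap 56.3 F [-0.5  0.3 -0. ]
delta tool cm [-0.13  0.76 11.75]
```

View pics/scene4.png

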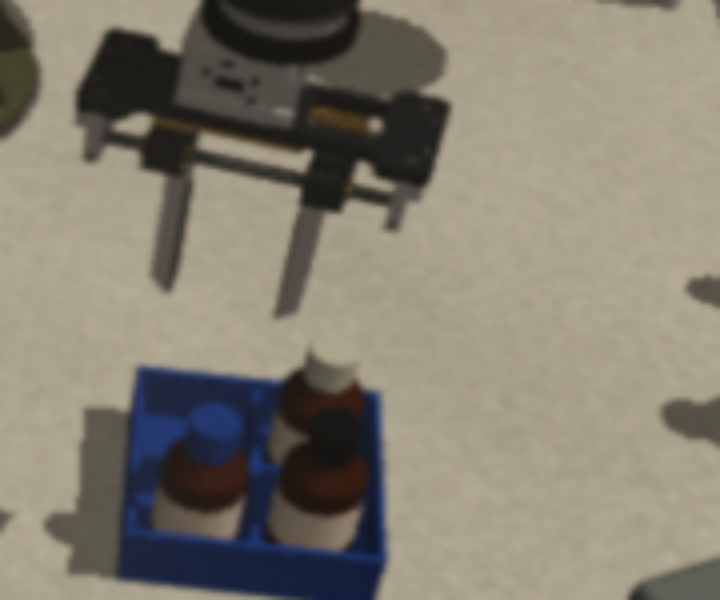

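The blue-capped bottle is the one at (215,430) in the crop, and its neighbours are untouched. I'll correct by 7 mm and go down.

carry_out(
  deltas=[
    [[-0.1, 0.75, 0], 0, 0.55],
    [[0, 0, 1.5], 0, 0.55],
    [[0, 0, 2.5], 0, 0.55],
    [[0, 0, 2.5], 0, 0.55],
    [[0, 0, 2.0], 0, 0.55],
    [[0, 0, 1.5], 0, 0.55],
    [[0, 0, 1.0], 0, 0.55],
    [[0, 0, 0.4], 0, 0.55],
    [[0, 0, 0], 0, 0.55],
    [[0, 0, 0], 0, 0.55],
  ],
)

```text
clock: 11.07
eef_pos: [473.2, 242.2, 119.7]
eef_rot: [3.141, 0.001, 2.916]
wrist_force: [0.3, 0.1, 0.6]
finger_gap: 51.8
```

```bash
python3 go.py 472.3 242.4 114; python3 - <<'E'
from h import *
p,d=grab("scene","5"); cv2.imwrite("pics/scene5.png",cv2.resize(p[150:310,380:560],None,fx=4,fy=3.75)[:,:,::-1])
E
```

```text
t 11.07 pos [473.2 242.2 119.7] rot [3.141e+00 1.000e-03 2.916e+00] gap 51.8 F [0.3 0.1 0.6]
delta tool cm [ 0.09 -0.    0.57]
```

View pics/scene5.png

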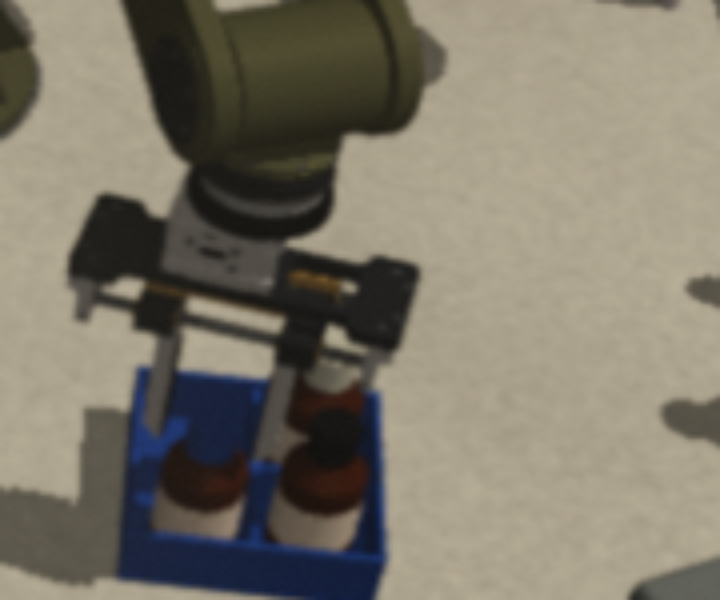

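The fingers flank the blue cap and the black cap is clear. I'll lower a little and grip.

carry_out(
  deltas=[
    [[0, 0, 0.3], 0, 0.55],
    [[0, 0, 0.2], 0, 0.55],
    [[0, 0, 0], 0, 0.3],
    [[0, 0, 0], 0, 0],
    [[0, 0, 0], 0, 0],
    [[0, 0, 0], 0, 0],
    [[0, 0, 0], 0, 0],
    [[0, 0, 0], 0, 0],
    [[0, 0, 0], 0, 0],
  ],
  grip_force=15,
)

```text
clock: 11.87
eef_pos: [472.9, 242.3, 114.0]
eef_rot: [3.141, 0.0, 2.917]
wrist_force: [0.5, -0.5, 0.4]
finger_gap: 28.1
```

carry_out(
  deltas=[
    [[0, 0, -1], 0, 0],
    [[0, 0, -2], 0, 0],
    [[0, 0, -2.5], 0, 0],
    [[0, 0, -2.5], 0, 0],
    [[0, 0, -2.5], 0, 0],
    [[0, 0, -1.5], 0, 0],
    [[0, 0, 0], 0, 0],
  ],
)

```text
clock: 12.45
eef_pos: [473.7, 242.6, 237.8]
eef_rot: [3.138, 0.004, 2.917]
wrist_force: [-0.9, 0.3, -1.5]
finger_gap: 28.6
```

```bash
python3 go.py 654 114.5 225; python3 - <<'E'
from h import *
p,d=grab("scene","6"); cv2.imwrite("pics/scene6.png",cv2.resize(p[150:310,380:560],None,fx=4,fy=3.75)[:,:,::-1])
E
```

```text
t 12.45 pos [473.7 242.6 237.8] rot [3.138 0.004 2.917] gap 28.6 F [-0.9  0.3 -1.5]
delta tool cm [-20.43  -8.47   1.35]
```

View pics/scene6.png

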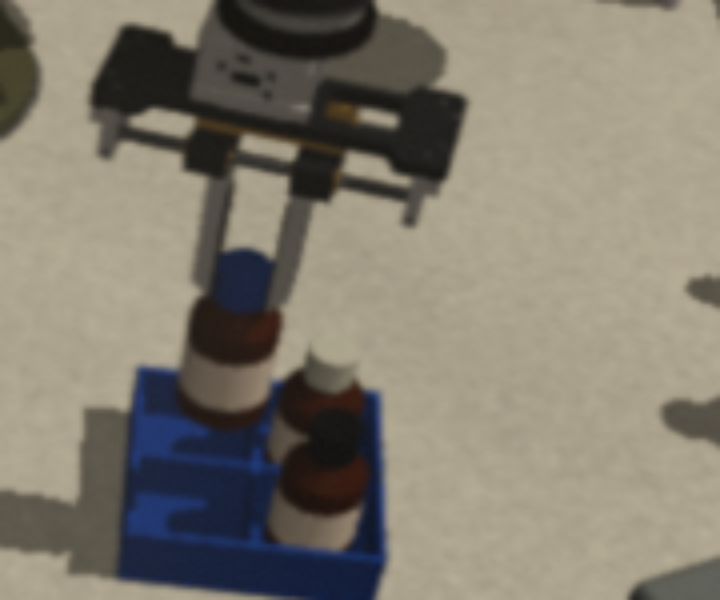

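carry_out(
  deltas=[
    [[-1, -0.5, 0], 0, 0],
    [[-2, -0.8, 0], 0, 0],
    [[-2.2, -0.9, 0], 0, 0],
    [[-2.2, -0.9, 0], 0, 0],
    [[-2.2, -0.9, 0], 0, 0],
    [[-2.2, -0.9, 0], 0, 0],
    [[-2.2, -0.9, 0], 0, 0],
    [[-2.2, -0.9, 0], 0, 0],
    [[-2, -0.9, 0], 0, 0],
    [[-1.5, -0.5, 0], 0, 0],
    [[-0.7, -0.2, 0], 0, 0],
    [[0, 0, 0], 0, 0],
    [[0, 0, 0], 0, 0],
    [[0, 0, 0], 0, 0],
  ],
)

```text
clock: 13.67
eef_pos: [652.6, 116.3, 233.5]
eef_rot: [-3.141, -0.001, 2.917]
wrist_force: [1.1, 0.2, -1.0]
finger_gap: 28.6
```

```bash
python3 go.py 654 114.5 121
```

```text
t 13.67 pos [652.6 116.3 233.5] rot [-3.141e+00 -1.000e-03  2.917e+00] gap 28.6 F [ 1.1  0.2 -1. ]
delta tool cm [-0.19 -0.14 11.25]
```

carry_out(
  deltas=[
    [[-0.2, -0.15, 0], 0, 0],
    [[0, 0, 2], 0, 0],
    [[0, 0, 2.5], 0, 0],
    [[0, 0, 1], 0, 0],
    [[0, 0, 0], 0, 0],
    [[0, 0, 0], 0, 0],
  ],
)

```text
clock: 14.17
eef_pos: [654.7, 114.1, 179.6]
eef_rot: [-3.142, 0.0, 2.917]
wrist_force: [0.1, -0.2, -0.1]
finger_gap: 28.6
```

```bash
python3 go.py 654 114.5 121; python3 - <<'E'
from h import *
for n,o in (("scene",(290,230)),("top",(200,120))):
    p,d=grab(n,"7"); cv2.imwrite(f"pics/{n}7.png",cv2.resize(p[o[1]:o[1]+150,o[0]:o[0]+180],None,fx=4,fy=4)[:,:,::-1])
E
```

```text
t 14.17 pos [654.7 114.1 179.6] rot [-3.142  0.     2.917] gap 28.6 F [ 0.1 -0.2 -0.1]
delta tool cm [0.08 0.02 5.86]
```

View pics/scene7.png

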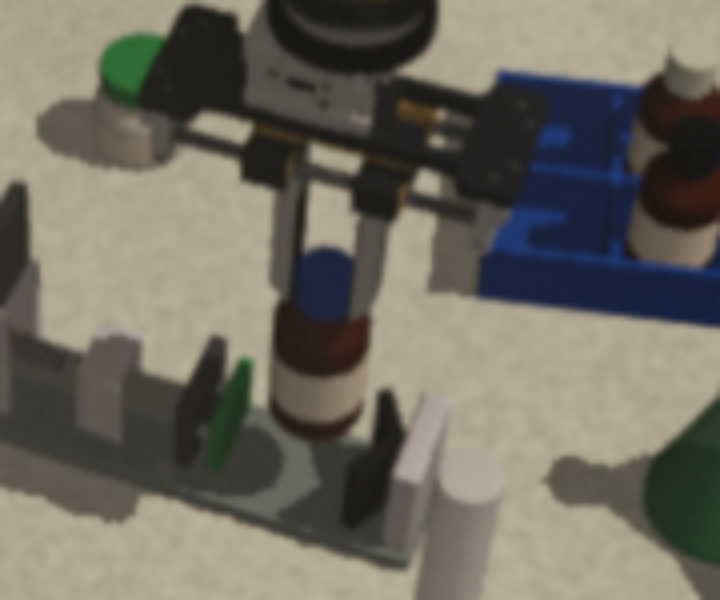

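The amber bottle hangs centred between the green pad (235,410) and the black V (375,470), so I'll lower it.

carry_out(
  deltas=[
    [[0, 0, 1.2], 0, 0],
    [[0, 0, 1.5], 0, 0],
    [[0, 0, 1.2], 0, 0],
    [[0, 0, 0.8], 0, 0],
    [[0, 0, 0.4], 0, 0],
    [[0, 0, 0.3], 0, 0],
    [[0, 0, 0], 0, 0],
    [[0, 0, 0], 0, 0],
    [[0, 0, 0], 0, 0],
  ],
)

```text
clock: 15.02
eef_pos: [655.0, 114.0, 125.6]
eef_rot: [3.141, 0.001, 2.917]
wrist_force: [0.3, -0.0, -1.8]
finger_gap: 28.7
```

carry_out(
  deltas=[
    [[0, 0, 0.1], 0, 0],
    [[0, 0, 0.1], 0, 0],
    [[0, 0, 0.1], 0, 0],
    [[0, 0, 0.05], 0, 0],
    [[0, 0, 0], 0, 0],
    [[0, 0, 0], 0, 0],
  ],
)

```text
clock: 15.52
eef_pos: [654.8, 113.9, 121.4]
eef_rot: [-3.142, -0.0, 2.917]
wrist_force: [-0.5, 0.7, -1.4]
finger_gap: 28.4
```

carry_out(
  deltas=[
    [[0, 0, 0.05], 0, 0],
    [[0, 0, 0], 0, 0],
    [[0, 0, 0], 0, 0],
  ],
)

```text
clock: 15.77
eef_pos: [654.8, 113.9, 121.1]
eef_rot: [3.141, 0.0, 2.917]
wrist_force: [-0.7, 0.3, -0.1]
finger_gap: 28.5
```

carry_out(
  deltas=[
    [[0, 0, 0.05], 0, 0],
    [[0, 0, 0], 0, 0],
    [[0, 0, 0], 0, 0],
  ],
)

```text
clock: 16.02
eef_pos: [655.0, 114.0, 121.0]
eef_rot: [3.141, 0.001, 2.917]
wrist_force: [0.5, 1.2, 5.1]
finger_gap: 28.3
```

Contact again, at +5.1 N. I'll release gently and rise.

carry_out(
  deltas=[
    [[0, 0, 0], 0, 0.4],
    [[0, 0, 0], 0, 0.5],
    [[0, 0, 0], 0, 0.6],
    [[0, 0, 0], 0, 0.6],
    [[0, 0, 0], 0, 0.6],
    [[0, 0, -1], 0, 0.6],
    [[0, 0, -2], 0, 0.7],
    [[0, 0, -2.5], 0, 0.8],
    [[0, 0, -2.5], 0, 1],
    [[0, 0, -1], 0, 1],
    [[0, 0, 0], 0, 1],
  ],
)

```text
clock: 16.93
eef_pos: [655.6, 114.0, 213.6]
eef_rot: [3.14, 0.005, 2.917]
wrist_force: [-0.9, 0.3, -0.3]
finger_gap: 86.3
```

```bash
python3 - <<'E'
from fit import *
X=np.load("clamp.npy")
for n,o in (("scene",(290,230)),("top",(200,120))):
    p,d=grab(n,"8"); cv2.imwrite(f"pics/{n}8.png",cv2.resize(p[o[1]:o[1]+150,o[0]:o[0]+180],None,fx=4,fy=4)[:,:,::-1])
    W=cloud(n,d).reshape(-1,3);q=p.reshape(-1,3).astype(int)
    k=(q[:,2]>1.3*q[:,0])&(abs(W[:,2]-120)<5)&(np.hypot(W[:,0]-655,W[:,1]-114)<40)
    if k.sum(): print(n,W[k].mean(0),tocl(W[k],*X[:3]).mean(0))
G=np.array([[X[3]-5.5+3,0,0],[-83-2.5,0,0]])
print(fromcl(G,*X[:3]), fromcl(G,633,26,1.337))
s=manip.read_state(); print(s["eef_pos"])
E
python3 go.py 613 -55 225
```

```text
scene [655.50735251 115.86825673 120.71032525] [ 93.44449885  -2.64922644 120.71032525]
[[613.32896951 -56.91567139   0.        ]
 [613.08256276 -57.99458946   0.        ]] [[613.44841573 -56.09728968   0.        ]
 [613.19202453 -57.17387876   0.        ]]
[654.51293275 113.85640153 209.55325148]
t 17.03 pos [654.5 113.9 209.6] rot [-3.141e+00 -1.000e-03  2.917e+00] gap 92.7 F [-0.4 -0.1  0.4]
delta tool cm [  0.28 -17.39  -1.54]
```

View pics/scene8.png

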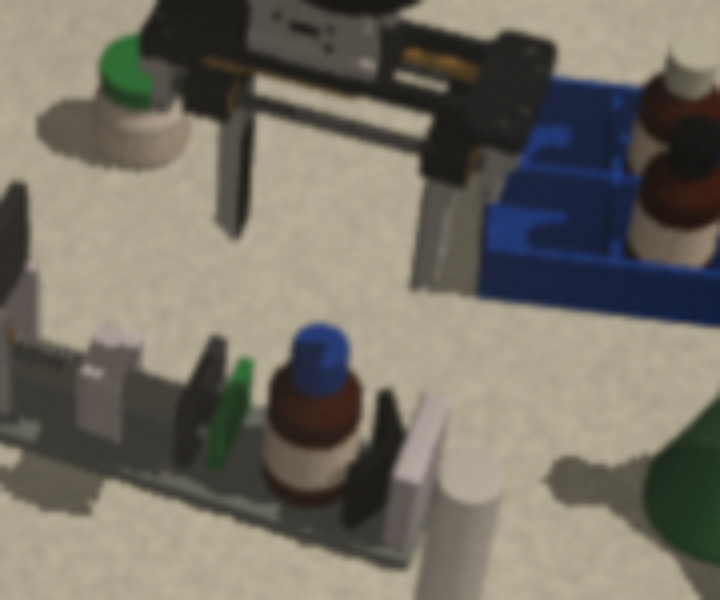

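The amber bottle stands upright at about clamp x 93, between pad and V. Next I'll move above the grip and trigger. The squeeze centre will be about (613,-58), which lets the trigger-side finger do the moving.

carry_out(
  deltas=[
    [[0.1, -1.2, 0], 0, 1],
    [[0.1, -2.2, 0], 0, 1],
    [[0.1, -2.4, 0], 0, 1],
    [[0, -2.4, 0], 0, 1],
    [[0, -2.4, 0], 0, 1],
    [[0, -2.4, 0], 0, 1],
    [[0, -2.2, 0], 0, 1],
    [[0, -1.6, 0], 0, 1],
    [[0, -0.8, 0], 0, 1],
    [[0, 0, 0], 0, 1],
    [[0, 0, 0], 0, 1],
  ],
)

```text
clock: 17.95
eef_pos: [612.3, -57.0, 209.8]
eef_rot: [3.142, -0.001, 2.916]
wrist_force: [-0.1, 0.4, 0.4]
finger_gap: 94.0
```

```bash
python3 go.py 612.8 -58 125; python3 - <<'E'
from h import *
for n,o in (("scene",(210,200)),("top",(270,110))):
    p,d=grab(n,"9"); cv2.imwrite(f"pics/{n}9.png",cv2.resize(p[o[1]:o[1]+150,o[0]:o[0]+180],None,fx=4,fy=4)[:,:,::-1])
E
```

```text
t 17.95 pos [612.3 -57.  209.8] rot [ 3.142e+00 -1.000e-03  2.916e+00] gap 94.0 F [-0.1  0.4  0.4]
delta tool cm [-0.08 -0.09  8.48]
```

View pics/scene9.png

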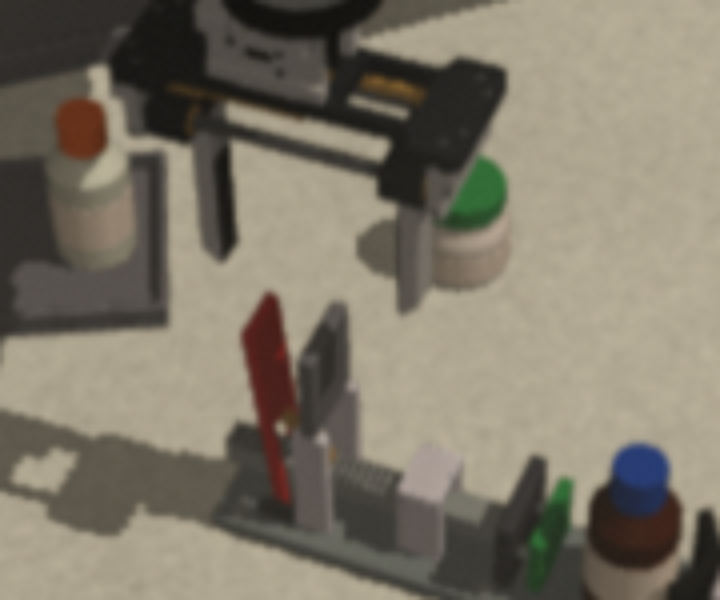

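carry_out(
  deltas=[
    [[-0.1, -0.8, 0], 0, 1],
    [[0, 0, 0.5], 0, 1],
    [[0, 0, 1.5], 0, 1],
    [[0, 0, 2], 0, 1],
    [[0, 0, 2], 0, 1],
    [[0, 0, 1.5], 0, 1],
    [[0, 0, 0.8], 0, 1],
    [[0, 0, 0], 0, 1],
    [[0, 0, 0], 0, 1],
  ],
)

```text
clock: 18.8
eef_pos: [611.9, -65.0, 127.7]
eef_rot: [-3.142, 0.0, 2.917]
wrist_force: [0.9, 0.3, -0.1]
finger_gap: 94.1
```

```bash
python3 go.py 612.8 -58 125; python3 - <<'E'
from h import *
for n,o in (("scene",(210,200)),("top",(270,110))):
    p,d=grab(n,"10"); cv2.imwrite(f"pics/{n}10.png",cv2.resize(p[o[1]:o[1]+150,o[0]:o[0]+180],None,fx=4,fy=4)[:,:,::-1])
E
```

```text
t 18.8 pos [611.9 -65.  127.7] rot [-3.142  0.     2.917] gap 94.1 F [ 0.9  0.3 -0.1]
delta tool cm [0.07 0.7  0.27]
```

View pics/scene10.png

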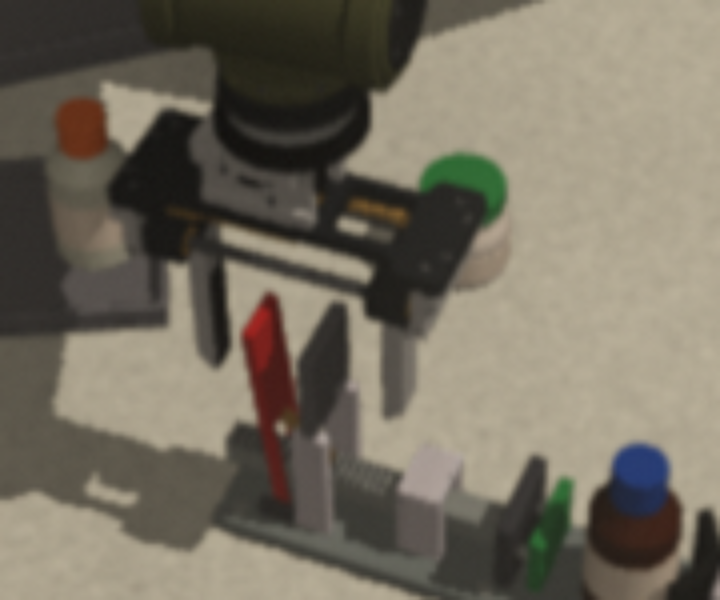

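The fingers straddle the trigger and grip with clear gaps: left finger (210,330), trigger (270,370), grip (325,370), right finger (400,370). I'll shift 7 mm and do the first squeeze.

carry_out(
  deltas=[
    [[0.05, 0.35, 0.3], 0, 0.8],
    [[0, 0.35, 0], 0, 0.6],
    [[0, 0, 0], 0, 0.5],
    [[0, 0, 0], 0, 0.4],
    [[0, 0, 0], 0, 0.3],
    [[0, 0, 0], 0, 0.2],
    [[0, 0, 0], 0, 0.1],
    [[0, 0, 0], 0, 0.1],
    [[0, 0, 0], 0, 0.1],
    [[0, 0, 0], 0, 0.1],
    [[0, 0, 0], 0, 0.1],
    [[0, 0, 0], 0, 0.1],
  ],
  grip_force=25,
)

```text
clock: 19.9
eef_pos: [612.6, -60.3, 124.7]
eef_rot: [-3.138, 0.0, 2.916]
wrist_force: [-3.8, -15.1, 3.0]
finger_gap: 21.9
```

```bash
python3 go.py 612.8 -58 125; cat > look.py <<'E'
import sys
from fit import *
t=sys.argv[1]
p,d=grab("scene",t); cv2.imwrite(f"pics/scene{t}.png",cv2.resize(p[230:400,235:435],None,fx=4,fy=3.5)[:,:,::-1])
E
python3 look.py 11
```

```text
t 19.9 pos [612.6 -60.3 124.7] rot [-3.138  0.     2.916] gap 21.9 F [ -3.8 -15.1   3. ]
delta tool cm [ 0.03  0.23 -0.03]
```

View pics/scene11.png

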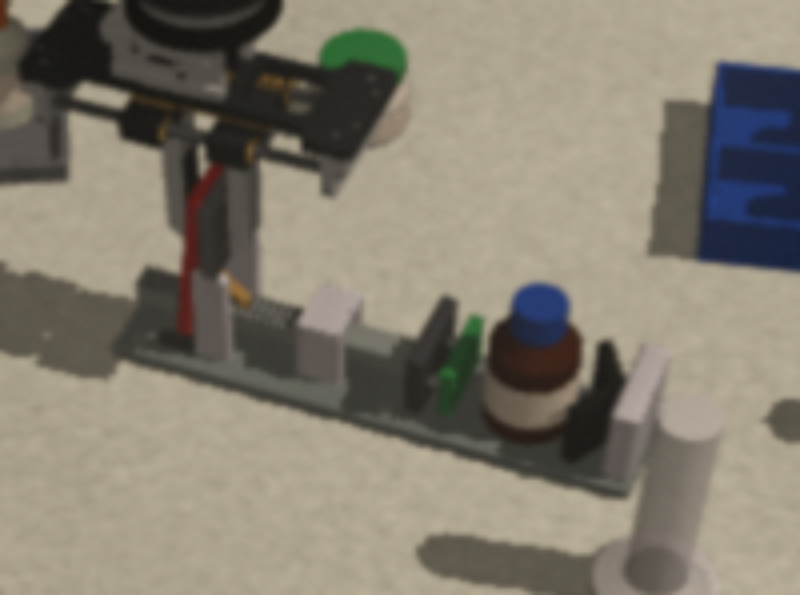

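The first squeeze reached a gap of 21.9 (full is 21), with about 15 N on the trigger side. The jaw has advanced. I'll repeat.

carry_out(
  deltas=[
    [[0, 0, 0], 0, 0.85],
    [[0, 0, 0], 0, 0.85],
    [[0, 0, 0], 0, 0.85],
    [[0, 0, 0], 0, 0.85],
    [[0, 0, 0], 0, 0.85],
    [[0, 0, 0], 0, 0.85],
    [[0, 0, 0], 0, 0.85],
    [[0, 0, 0], 0, 0.85],
    [[0, 0, 0], 0, 0.1],
    [[0, 0, 0], 0, 0.1],
    [[0, 0, 0], 0, 0.1],
    [[0, 0, 0], 0, 0.1],
    [[0, 0, 0], 0, 0.1],
    [[0, 0, 0], 0, 0.1],
    [[0, 0, 0], 0, 0.1],
    [[0, 0, 0], 0, 0.1],
    [[0, 0, 0], 0, 0.1],
    [[0, 0, 0], 0, 0.1],
  ],
)

```text
clock: 21.45
eef_pos: [612.4, -60.2, 124.9]
eef_rot: [-3.138, 0.0, 2.916]
wrist_force: [-6.3, -15.1, 4.4]
finger_gap: 21.8
```

```bash
python3 look.py 12
```

```text
(no output)
```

View pics/scene12.png

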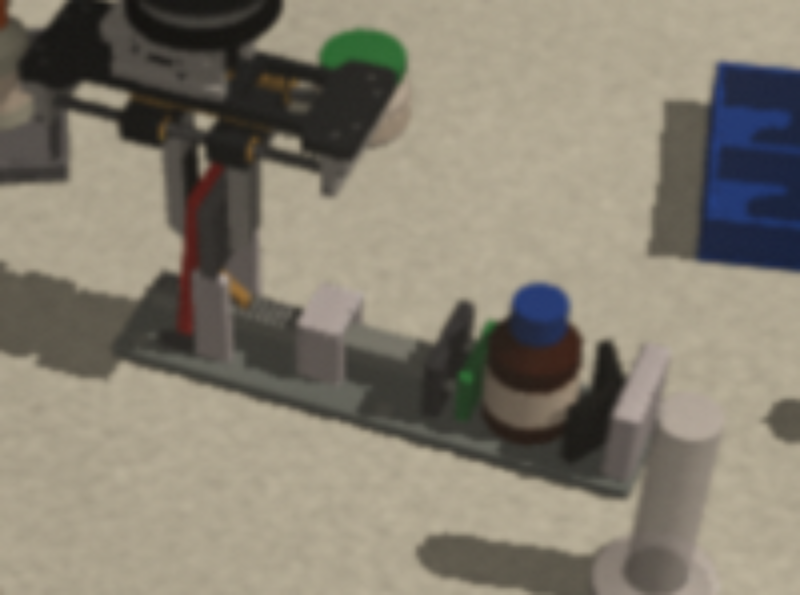

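The jaw moved again: the pad went from (460,365) to (475,370), and the bottle is still upright. I'll do the next squeeze.

carry_out(
  deltas=[
    [[0, 0, 0], 0, 0.85],
    [[0, 0, 0], 0, 0.85],
    [[0, 0, 0], 0, 0.85],
    [[0, 0, 0], 0, 0.85],
    [[0, 0, 0], 0, 0.85],
    [[0, 0, 0], 0, 0.85],
    [[0, 0, 0], 0, 0.85],
    [[0, 0, 0], 0, 0.85],
    [[0, 0, 0], 0, 0.1],
    [[0, 0, 0], 0, 0.1],
    [[0, 0, 0], 0, 0.1],
    [[0, 0, 0], 0, 0.1],
    [[0, 0, 0], 0, 0.1],
    [[0, 0, 0], 0, 0.1],
    [[0, 0, 0], 0, 0.1],
    [[0, 0, 0], 0, 0.1],
    [[0, 0, 0], 0, 0.1],
    [[0, 0, 0], 0, 0.1],
  ],
)

```text
clock: 23.0
eef_pos: [612.5, -60.2, 125.0]
eef_rot: [-3.138, 0.0, 2.916]
wrist_force: [-6.2, -14.8, 6.1]
finger_gap: 21.7
```

```bash
python3 look.py 13
```

```text
(no output)
```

View pics/scene13.png

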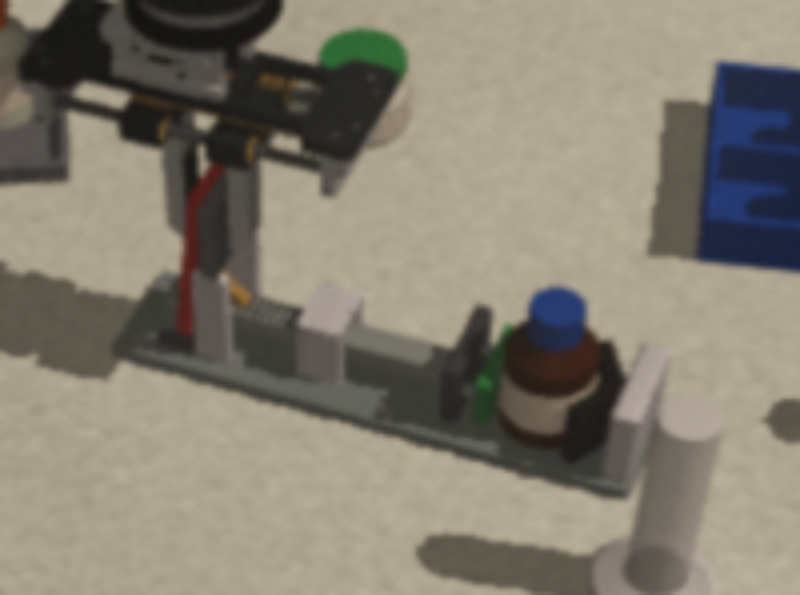

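The pad now pushes the bottle towards the V and it stays upright. I'll do another squeeze.

carry_out(
  deltas=[
    [[0, 0, 0], 0, 0.85],
    [[0, 0, 0], 0, 0.85],
    [[0, 0, 0], 0, 0.85],
    [[0, 0, 0], 0, 0.85],
    [[0, 0, 0], 0, 0.85],
    [[0, 0, 0], 0, 0.85],
    [[0, 0, 0], 0, 0.85],
    [[0, 0, 0], 0, 0.85],
    [[0, 0, 0], 0, 0.1],
    [[0, 0, 0], 0, 0.1],
    [[0, 0, 0], 0, 0.1],
    [[0, 0, 0], 0, 0.1],
    [[0, 0, 0], 0, 0.1],
    [[0, 0, 0], 0, 0.1],
    [[0, 0, 0], 0, 0.1],
    [[0, 0, 0], 0, 0.1],
    [[0, 0, 0], 0, 0.1],
    [[0, 0, 0], 0, 0.1],
  ],
)

```text
clock: 24.55
eef_pos: [612.5, -60.3, 125.0]
eef_rot: [-3.138, 0.0, 2.916]
wrist_force: [-6.6, -14.0, 5.8]
finger_gap: 21.9
```

```bash
python3 look.py 14
```

```text
(no output)
```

View pics/scene14.png

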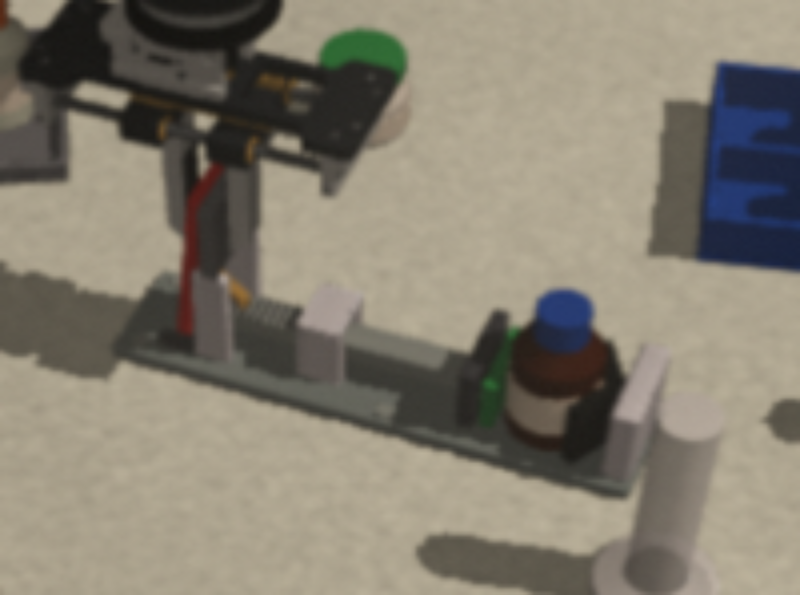

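The bottle is in the V and the gap between plate and pad is shrinking. I'll do one more squeeze with a higher grip force.

carry_out(
  deltas=[
    [[0, 0, 0], 0, 0.85],
    [[0, 0, 0], 0, 0.85],
    [[0, 0.1, 0], 0, 0.85],
    [[0, 0, 0], 0, 0.85],
    [[0, 0, 0], 0, 0.85],
    [[0, 0, 0], 0, 0.85],
    [[0, 0, 0], 0, 0.85],
    [[0, 0, 0], 0, 0.85],
    [[0, 0, 0], 0, 0.1],
    [[0, 0, 0], 0, 0.1],
    [[0, 0, 0], 0, 0.1],
    [[0, 0, 0], 0, 0.1],
    [[0, 0, 0], 0, 0.1],
    [[0, 0, 0], 0, 0.1],
    [[0, 0, 0], 0, 0.1],
    [[0, 0, 0], 0, 0.1],
    [[0, 0, 0], 0, 0.1],
    [[0, 0, 0], 0, 0.1],
  ],
  grip_force=32,
)

```text
clock: 26.1
eef_pos: [612.5, -60.2, 124.7]
eef_rot: [-3.137, -0.0, 2.915]
wrist_force: [-7.1, -21.3, 4.5]
finger_gap: 21.3
```

```bash
python3 look.py 15
```

```text
(no output)
```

View pics/scene15.png

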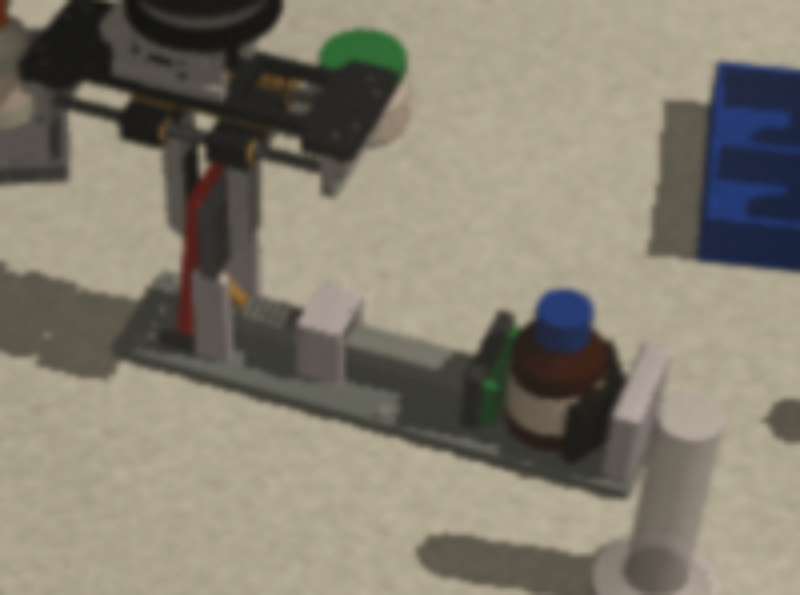

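The plate moved only slightly this time and now sits close behind the pad. I'll do one more squeeze to see whether it has saturated.

carry_out(
  deltas=[
    [[0, 0, 0], 0, 0.85],
    [[0, 0, 0], 0, 0.85],
    [[0, 0, 0], 0, 0.85],
    [[0, 0, 0], 0, 0.85],
    [[0, 0, 0], 0, 0.85],
    [[0, 0, 0], 0, 0.85],
    [[0, 0, 0], 0, 0.85],
    [[0, 0, 0], 0, 0.85],
    [[0, 0, 0], 0, 0.1],
    [[0, 0, 0], 0, 0.1],
    [[0, 0, 0], 0, 0.1],
    [[0, 0, 0], 0, 0.1],
    [[0, 0, 0], 0, 0.1],
    [[0, 0, 0], 0, 0.1],
    [[0, 0, 0], 0, 0.1],
    [[0, 0, 0], 0, 0.1],
    [[0, 0, 0], 0, 0.1],
    [[0, 0, 0], 0, 0.1],
  ],
  grip_force=32,
)

```text
clock: 27.65
eef_pos: [612.6, -60.9, 125.4]
eef_rot: [-3.136, 0.001, 2.915]
wrist_force: [-9.1, -24.0, 7.5]
finger_gap: 22.8
```

```bash
python3 look.py 16; python3 - <<'E'
from fit import *
X=np.load("clamp.npy")
for t in ("0","8","11","12","13","14","15","16"):
    d=np.load(f"scene{t}.npy");W=cloud("scene",d).reshape(-1,3);p=np.load(f"scene{t}p.npy").reshape(-1,3).astype(int)
    Q=tocl(W,*X[:3])
    g=(p[:,1]>1.5*p[:,0])&(abs(Q[:,1])<40)&(Q[:,2]>25)&(Q[:,2]<75)&(Q[:,0]>20)&(Q[:,0]<100)
    k=(p.max(1)<75)&(abs(Q[:,1])<26)&(Q[:,2]>60)&(Q[:,2]<76)&(Q[:,0]>10)&(Q[:,0]<90)&(p[:,0]<1.4*p[:,2])&~g
    b=(p[:,2]>1.3*p[:,0])&(abs(Q[:,2]-120)<5)&(abs(Q[:,1])<30)&(abs(Q[:,0]-100)<40)
    print(t,"green",g.sum(),np.median(Q[g,0]).round(1),"plate",k.sum(),np.percentile(Q[k,0],[10,50,90]).round(1),"cap",Q[b].mean(0).round(1) if b.any() else 0)
E
```

```text
0 green 92 48.4 plate 109 [28.3 33.  44.2] cap 0
8 green 106 49.2 plate 107 [28.1 33.1 43.5] cap [ 93.4  -2.6 120.7]
11 green 96 54.7 plate 103 [33.9 38.6 49.7] cap [ 93.2  -2.8 120.6]
12 green 67 63.6 plate 116 [43.6 49.  62.8] cap [ 92.9  -2.4 120.5]
13 green 67 73.6 plate 112 [53.9 59.1 74.3] cap [102.5  -2.7 120.7]
14 green 66 76.6 plate 116 [63.  68.5 77. ] cap [106.1  -2.5 120.7]
15 green 66 77.1 plate 113 [65.9 71.3 78.3] cap [105.8  -3.1 120.9]
16 green 62 77.6 plate 111 [66.9 71.6 77.1] cap [105.8  -2.6 120.6]
```

View pics/scene16.png

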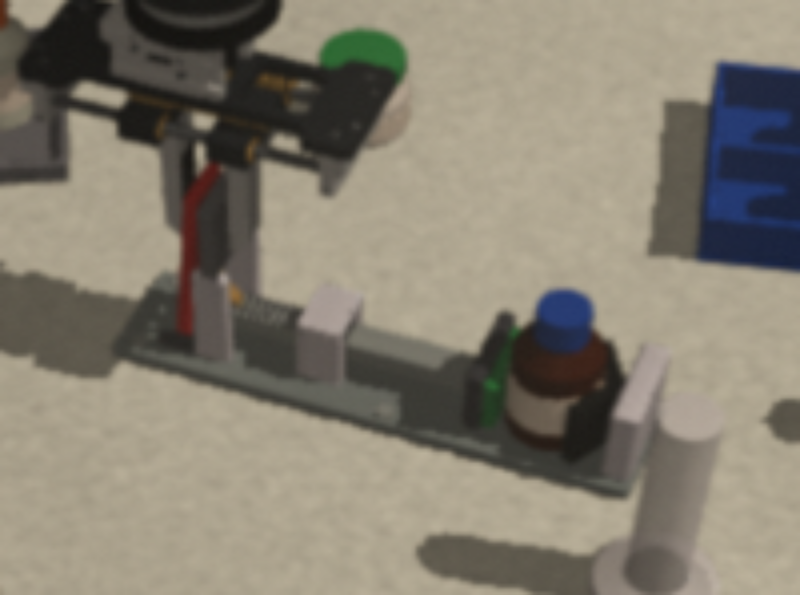

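The plate-to-pad distance has shrunk from about 15 mm to 6 mm, so the pad is pressed 7–8 mm while squeezed, and the trigger now stops short at a gap of 22.8. I'll release, rise and check that the ratchet holds.

carry_out(
  deltas=[
    [[0, 0, 0], 0, 0.7],
    [[0, 0, 0], 0, 0.9],
    [[0, -0.4, 0], 0, 1],
    [[0, -0.4, 0], 0, 1],
    [[0, 0, 0], 0, 1],
    [[0, 0, 0], 0, 1],
    [[0, 0, 0], 0, 1],
    [[0, 0, 0], 0, 1],
    [[0, 0, -1], 0, 1],
    [[0, 0, -2], 0, 1],
    [[0, 0, -2.5], 0, 1],
    [[0, 0, -2.5], 0, 1],
    [[0, 0, -2], 0, 1],
    [[0, 0, 0], 0, 1],
    [[0, 0, 0], 0, 1],
  ],
)

```text
clock: 28.95
eef_pos: [611.6, -64.7, 225.8]
eef_rot: [3.141, 0.002, 2.917]
wrist_force: [0.2, 0.3, -0.4]
finger_gap: 94.1
```

```bash
python3 go.py 0 0 0; python3 look.py 17; python3 - <<'E'
from fit import *
X=np.load("clamp.npy")
for t in ("0","16","17"):
    d=np.load(f"scene{t}.npy");W=cloud("scene",d).reshape(-1,3);p=np.load(f"scene{t}p.npy").reshape(-1,3).astype(int)
    Q=tocl(W,*X[:3])
    g=(p[:,1]>1.5*p[:,0])&(abs(Q[:,1])<40)&(Q[:,2]>25)&(Q[:,2]<75)&(Q[:,0]>20)&(Q[:,0]<100)
    k=(p.max(1)<75)&(abs(Q[:,1])<26)&(Q[:,2]>60)&(Q[:,2]<76)&(Q[:,0]>10)&(Q[:,0]<90)&(p[:,0]<1.4*p[:,2])&~g
    b=(p[:,2]>1.3*p[:,0])&(abs(Q[:,2]-120)<5)&(abs(Q[:,1])<30)&(abs(Q[:,0]-100)<40)
    r=(p[:,0]>2.2*p[:,1]+15)&(Q[:,0]<-60)&(Q[:,0]>-150)&(Q[:,2]>105)&(Q[:,2]<155)&(abs(Q[:,1])<30)
    print(t,"green",g.sum(),np.median(Q[g,0]).round(1),"plate",k.sum(),np.percentile(Q[k,0],[10,50,90]).round(1),"cap",Q[b].mean(0).round(1) if b.any() else 0,"red",np.median(Q[r,0]) if r.any() else 0)
p=np.load("scene17p.npy"); cv2.imwrite("pics/full17.png",p[:,:,::-1])
E
```

```text
t 28.95 pos [611.6 -64.7 225.8] rot [3.141e+00 2.000e-03 2.917e+00] gap 94.1 F [ 0.2  0.3 -0.4]
delta tool cm [61.11 -7.33 22.44]
0 green 92 48.4 plate 109 [28.3 33.  44.2] cap 0 red -112.33915528374051
16 green 62 77.6 plate 111 [66.9 71.6 77.1] cap [105.8  -2.6 120.6] red -92.72896004324497
17 green 68 76.9 plate 115 [65.9 70.9 78.6] cap [105.9  -2.2 120.6] red -111.63641194451388
```

View pics/full17.png

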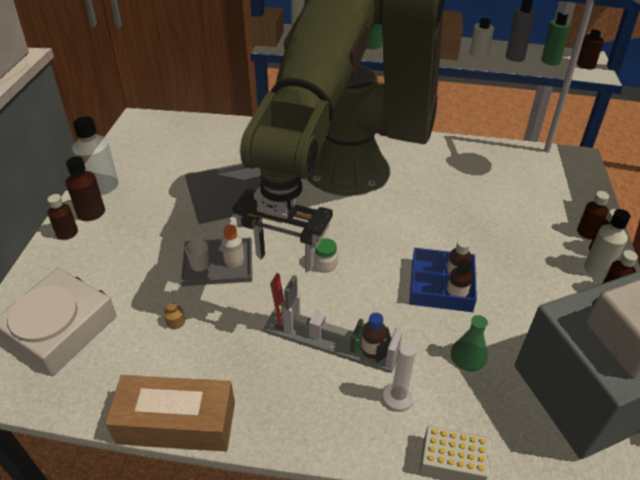

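View pics/scene17.png

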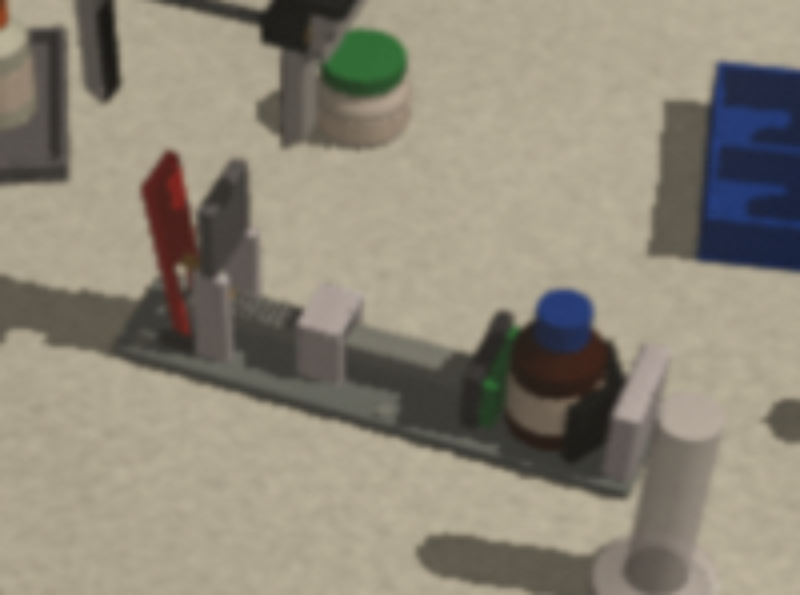

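The ratchet holds after release: the plate stays at 71 (73 or more minus noise), the bottle axis is at about clamp (105.9, -2), and the trigger is back at rest. The pad-to-plate gap is about 9 mm smaller than when unpressed, against 8 mm of travel, so it is well over half. All bystanders stand where they were and the gripper is clear, so I'm handing in.

```bash
python3 -c "
from cell import manip,workorder
print(workorder.sign_off())"
```

```text
the job is handed in; nothing more can be done
None
```

I handed the job in at about 29 s of the 67 s allowed, with both bottles placed and the clamp gripping the amber one. The sign-off gave no verdict, so what follows is from my own last measurements.

- **White bottle:** it stands upright and released in the smaller tray's free half, at about tray (0, +42) mm. That comes from the gripper position at release and my fit of the tray, and the last picture shows it still standing there.
- **Amber bottle:** it stands upright in the V jaw, with its cap axis at about clamp (105.9, -2) mm. The seat is at (105, 0).
- **Clamp:** I squeezed the trigger six times. On the sixth it stopped short, and after release it went back to rest and the jaw stayed put.
- **Spring pad:** the plate-to-pad distance went from about 15 mm to about 6 mm, so the pad looks pushed back 6–8 mm of its 8. I could only estimate this from depth images, which are good to about 2 mm and put the compression at 9 mm, slightly more than the pad can travel.
- **Other objects:** the last picture showed all of them standing where they were, and the gripper was clear of everything. I judged that by eye and did not measure their positions again.

The two cameras disagreed by 2–3 mm throughout, so I averaged them. That was within what the grasps and placings needed.

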